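# Feed a medicine carton with the cam-locked slide

## Task

On the carton feed fixture at the pharmacy counter, first push the cam's lever round, counter-clockwise seen from above, until the cam's low point faces the follower (lever pointing straight back). Only then push the follower slide fully forward by the back of its grey block, so that it moves the carton home to the end of the channel. Only push: do not touch or lift the carton yourself, and leave the things standing around where they are.

Things in the scene. Friction and masses are not known exactly. Their poses are not given: they have to be found in the camera images.
- fixture: carton feed fixture, never moves: aluminium base plate 200 x 200 x 12 mm, from x = -125 to 75, y = -85 to 115 mm. Origin on the table top, x forward (the way the slide is pushed), y left, z up. On its right a channel along x (centre y = -46 mm, 54 mm between two rails, rail tops 24 mm above the table) ends in a stop: face at x = 53.5 mm, top 36 mm above the table
- cam_axis (a point): point on the cam's vertical axis (fixture x = 0, y = 50 mm), 42 mm above the table, at the disc's top. The cam is a steel disc 72 mm across (26 to 42 mm above the table) turning 20 mm off its own centre: it bulges 56 mm on the side opposite its lever (high point) and only 16 mm on the lever's side (low point)
- cam_post (a point): top centre of the upright round black post at the end of the cam's lever: a freely spinning sleeve 16 mm across, 55 mm from the cam's axis, standing 54 to 95 mm above the table. The lever is a flat bar 16 mm wide, 46 to 54 mm above the table; it swings clear over the follower arm
- cam (a joint): cam angle in rad, growing counter-clockwise seen from above. 0: lever points forward (fixture +x), high point at the follower, slide blocked. 3.14: lever points straight back (-x), low point at the follower, slide free. Stops at -0.05 and 3.17, so the lever goes round only by the left (+y) side. Stiff by friction (0.22 N m, some 4 N at the post), stays where left
- slide_back (a point): centre of the slide's flat rear face, to be pushed, 60 mm above the table. The slide is a grey block 30 mm long (x), 50 mm wide, 14 to 82 mm above the table, at the rear of the channel; its front face pushes the carton. Its follower arm (26 to 44 mm above the table) reaches left and ends in a flat face 50 mm wide before the cam disc
- slide (a joint): travel of the slide forward (fixture +x) in m: 0 fully back, 0.041 fully forward at its end stop (the carton is then within 3 mm of the channel's stop). Some 3 N of friction, no spring, stays where left. With the cam's high point at the follower it moves only about 2 mm
- carton: small white medicine carton, 70 (x) x 50 (y) x 30 mm, about 90 g, loose, lying in the channel in front of the slide; origin at the centre of its underside, x forward
- nest (a point): point on the channel floor (fixture x = 16, y = -46 mm, 12 mm above the table): the carton's origin lies here, up to 3 mm beyond, when the slide has been pushed fully forward
- amber_bottle: bystander, loose: amber medicine bottle, 48 mm across, 85 mm tall; origin at the centre of its underside
- jar: bystander, loose: white screw-top jar, 60 mm across, 65 mm tall; origin at the centre of its underside
- flat_box: bystander, loose: white medicine box with a blue band lying flat, 55 x 100 x 25 mm; origin at the centre of its underside
- pen: bystander, loose: blue pen lying down, 122 mm long, 12 mm thick, its length along its own x; origin at the centre of its underside (as it lies)
- side_box: bystander, loose: white medicine box with a green band, 90 x 45 x 50 mm; origin at the centre of its underside
- mug: bystander, loose: white mug, 76 mm across, 90 mm tall; origin at the centre of its underside
- tall_box: bystander, loose: white medicine box with an orange band standing, 45 x 60 x 110 mm; origin at the centre of its underside
Mind the look-alikes: they are no part of the job. What is shaped like the carton but purple is not meant.

How it is judged:
On the way, in this order (a step that is already met when the one before it is completed fails the run):
1. the cam stands with its low point at the follower while the slide is still back (value of joint cam above 2.88 rad and value of joint slide below 0.008 m), for 0.2 s.
2. the slide is fully forward, with the cam still at its low point (value of joint cam above 2.88 rad and value of joint slide above 0.038 m), for 0.2 s.
At the end, for the whole second after the job is handed in: The cam is within about 0.26 rad of its low point (joint above 2.88), the slide is forward to within 3 mm of its end stop (joint above 0.038), and the carton lies flat and at rest in the channel, its origin within -4 to +6 mm of the nest point along the channel and 5 mm across (all of step 2 and x of carton in the frame of nest between -0.004 and 0.006 m and y of carton in the frame of nest between -0.005 and 0.005 m and z of carton in the frame of nest below 0.004 m and angle between carton's own z axis and vertical below 0.1 rad and linear speed of carton below 0.01 m/s); the robot touches nothing.
It fails at once if the slide is pushed forward (beyond 8 mm) before the cam is at its low point (value of joint slide above 0.008 m and not (value of joint cam above 2.88 rad)).
It fails at once if the slide is forced (over 20 N) against the cam before it is at its low point (contact force between the fingers and slide above 20 N and not (value of joint cam above 2.88 rad)).
It fails at once if the robot touches the carton itself (contact force between any of the fingers, the arm and carton above 0.5 N).
It fails at once if the carton is lifted or tipped (z of carton in the frame of nest above 0.008 m or angle between carton's own z axis and vertical above 0.2 rad).
It fails at once if a bystander is moved (over 15 mm) or knocked over (distance of any of amber_bottle, jar, flat_box, pen, side_box, mug, tall_box from where it was at the start of the episode above 0.015 m or angle between any of amber_bottle, jar, flat_box, side_box, mug, tall_box's own z axis and vertical above 0.3 rad).
It also fails if it takes over 53 s, if anything falls off the work surface, if the arm or the gripper's body presses on something with over 40 N, if the wrist force passes 120 N, or if a joint passes its speed limit or range.

## Robot

A 7-joint arm with a two-finger parallel gripper is mounted at the origin on the work surface. World frame = base frame: x ahead of the robot, y to its left, z up, the work surface at z = 0. Lengths are in m, angles in rad, forces in N, time in s.
With the tool pointing down it reaches from about 0.4 to 0.85 m from the base axis. Payload 4.5 kg.
Tool frame: the origin (TCP) lies midway between the tips of the shut fingers; the grasp point (between the pads) lies 19 mm behind it (r.hold_point_z is the distance from the TCP to the grasp point, in m); z points along the fingers, y is the direction in which the jaws open and shut (so a half turn about z gives the same grasp; the last joint's range is limited). The gripper opens to 88 mm and grips with 3 to 60 N. Pads are 18 mm wide; open, the fingers measure 123 mm over their backs; the gripper's body (75 mm by 187 mm) begins 45 mm behind the grasp point.
Start: joints at [-1.08, 0.689, -0.195, 1.565, 0.157, 0.902, -0.215], TCP at [0.276, 0.561, 0.239] pointing down, gripper open.
Joint ranges: [-3.01, 3.01], [-0.46, 2.08], [-1.47, 1.51], [0.13, 2.56], [-1, 4.14], [0.04, 2.09], [-2.66, 2.66]. Speed limits (rad/s): [2.57, 2.57, 3.14, 3.14, 3.14, 3.14, 3.14].

## Interface

Orientations are given as a unit quaternion [x, y, z, w].
In Python, from plant import r gives the robot as it stands. The module is installed in compiled form; this text tells all that it offers.
- The arm moves only by the tool move_arm, never from a script. Its arguments are lists of equal length, an entry for each row: "turn": the turn, a rotation vector about the tool's x, y, z in units of 2 pi rad (1.0 is 2 pi rad), a list of three; "dp": the shift along the tool's x, y, z in units of 2.5 cm (1.0 is 2.5 cm), a list of three; "jaw": the closure, from -1 (fully open) to 1 (shut), so that 0 is half open. In form: {"turn": [[wx, wy, wz], ...], "dp": [[x, y, z], ...], "jaw": [jaw, ...]}. A call has 1 to 10 rows; each row shifts and turns the commanded pose from where the row before left it, along the tool's axes as they then stand; what a row does not reach is not made up. A row lasts 1/12 s, in which the tool goes at most 41.7 mm and 7.16 degrees, less where a joint would pass 70% of its speed; a pose out of reach is approached as far as the arm can. A call with a number of a shift or a turn outside -1 to 1 is refused whole. A call with a gripper value outside its range is refused whole. The fingers move at their own pace and stop on an object; "newtons" is the grip in N (left out, the last holds). Time passes only in rows, so rows that do not move let the fingers close. It gives the time, the measured TCP pose, the force and the opening at its end, in the units of the state.
- r.get_state(): the state, without advancing time (a new reading comes with each control period).
- r.snapshot(name): name is "side" or "top"; returns a dict with "frame" (480x640x3 uint8, blue, green, red), "mtx" (3x3 intrinsics, pixels), "k1" (the pictures are not rectified: a ray, as slopes to the right and down, at radius r is drawn at 1 + k1 r^2 times it, then the intrinsics apply), "origin" and "orientation" of the camera in the world. Camera axes: x right, y up, looking along -z (the intrinsics and any distortion apply to the point x, -y, -z); pixel columns grow to the right and rows downward; lengths in m; the calibration is good to about 2 mm. A picture is of the moment at which its call begins. There is no depth.
- r.finish_job(): hands the job in, once; it reports no verdict.
The state is a dict: "clock": time; "q": joint angles; "qd": joint speeds; "joint_torque": joint torques, N m; "tool_pos": TCP position; "eef_rot": TCP orientation; "contact_force": force on the tool from outside, world axes, zero at the start; "moment": the same for the moment, N m; "opening": opening from 0.0 (shut) to 1.0 (fully open).
Only numpy, scipy, OpenCV 4.12 (cv2) and the standard library are available. Lean on these libraries where they do the work, as an engineer would, in place of code of your own. Each camera call takes 0.05 s, during which the arm holds its last target.

## Working session

There is one attempt and no reset: what is moved stays moved. The work goes in short steps, Python scripts to look and compute and a tool call to move; the robot and the scene stay as the last step left them, time stands still between calls to the robot, and variables do not carry over. Pictures are saved under pics/ and viewed, and the job is handed in when it is done.

Besides the shell and the picture viewer there is one more tool, called after "Call:" as a command line: name --argument value ..., lists and objects as JSON in quotes. move_arm: Moves the arm, as the interface text tells. Shifts and turns lie within -1 to 1; 1 stands for 2.5 cm of shift or 2 pi rad of turn. Its arguments: {"type":"object","properties":{"turn":{"type":"array","items":{"type":"array","items":{"type":"number","minimum":-1,"maximum":1}}},"dp":{"type":"array","items":{"type":"array","items":{"type":"number","minimum":-1,"maximum":1}}},"jaw":{"type":"array","items":{"type":"number"}},"newtons":{"type":"number"}},"required":["turn","dp","jaw"]}

```bash
mkdir -p pics; ls
python3 - <<'E'
from plant import r
import cv2
s=r.get_state()
print({k:s[k] for k in s})
for n in("side","top"):
    d=r.snapshot(n); cv2.imwrite(f"pics/{n}0.png",d["frame"]); print(n,d["mtx"],d["k1"],d["origin"],d["orientation"])
E
```

```text
pics
{'clock': 0.0, 'q': array([-1.08019051,  0.6899818 , -0.19449211,  1.56636633,  0.15727278,
        0.9024877 , -0.2151144 ]), 'qd': array([ 3.21742120e-04,  4.07602138e-04,  3.58861601e-04, -7.39028991e-05,
        1.04571269e-03,  1.39741045e-04, -5.74242853e-04]), 'joint_torque': array([-5.97078324e-04, -5.27569556e+01, -1.26693103e+00, -1.53432727e+01,
       -5.26281714e-02,  6.85864637e-03,  1.73814083e-04]), 'tool_pos': array([0.2754427 , 0.56031377, 0.23790489]), 'eef_rot': array([ 2.26403123e-01,  9.74033246e-01, -9.16124910e-04, -1.47605158e-04]), 'contact_force': array([-0.7414318 , -0.14258691,  0.51115517]), 'moment': array([ 0.0414798 ,  0.00359164, -0.01971806]), 'opening': 0.9987824200758402}
side [[505.77613908   0.         325.05300519]
 [  0.         505.77613908 245.58725301]
 [  0.           0.           1.        ]] -0.12363885613121477 [ 0.00516838 -0.85458113  0.95470375] [ 0.40602467 -0.11582525 -0.25324355  0.87040001]
top [[516.6693822    0.         321.69136654]
 [  0.         516.6693822  239.21197112]
 [  0.           0.           1.        ]] -0.03877402791951732 [0.49942936 0.00224727 1.22230604] [ 0.01754174 -0.01557007 -0.70419323  0.70962085]
```

View pics/side0.png

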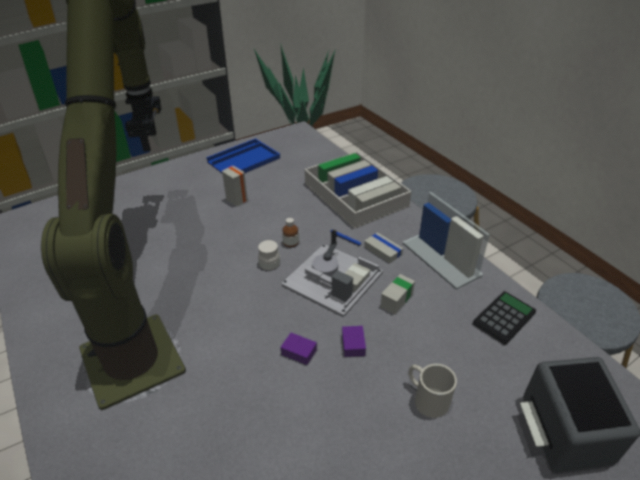

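View pics/top0.png

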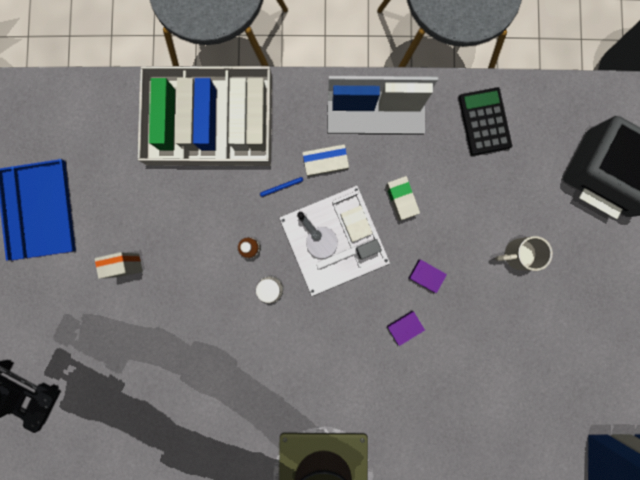

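The top view shows the fixture at about (335,240), with the cam lever's black post near (302,216), the grey slide block near (368,248) and the white carton near (356,222). The purple look-alikes lie outside the fixture at (428,276) and (406,328). The side view shows the same layout.

```bash
cat > h.py <<'E'
import numpy as np, cv2
from scipy.spatial.transform import Rotation as R
from plant import r
def cam(n):
    return r.snapshot(n)
def unproj(d,px,z):
    m=d["mtx"];xd=np.array([(px[0]-m[0,2])/m[0,0],(px[1]-m[1,2])/m[1,1]])
    rd=np.linalg.norm(xd); ru=rd
    for _ in range(30): ru=rd/(1+d["k1"]*ru**2)
    x=xd*(ru/rd if rd>0 else 1)
    v=R.from_quat(d["orientation"]).apply([x[0],-x[1],-1]); o=np.array(d["origin"])
    return o+v*(z-o[2])/v[2]
def proj(d,P):
    P=np.atleast_2d(P);m=d["mtx"]
    c=R.from_quat(d["orientation"]).inv().apply(P-np.array(d["origin"]))
    x=c[:,0]/-c[:,2]; y=-c[:,1]/-c[:,2]; f=1+d["k1"]*(x*x+y*y)
    return np.c_[m[0,0]*x*f+m[0,2], m[1,1]*y*f+m[1,2]]
def crop(d,x0,y0,w,h,s,name,pts=None):
    im=cv2.resize(d["frame"][y0:y0+h,x0:x0+w],None,fx=s,fy=s,interpolation=cv2.INTER_CUBIC)
    if pts is not None:
        for p in pts:
            cv2.circle(im,(int((p[0]-x0+.5)*s),int((p[1]-y0+.5)*s)),3,(0,0,255),1)
    cv2.imwrite("pics/"+name,im)
E
python3 - <<'E'
from h import *
d=cam("top");crop(d,230,140,200,160,4,"top_c.png")
d=cam("side");crop(d,250,200,180,130,4,"side_c.png")
E
```

```text
(no output)
```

View pics/top_c.png

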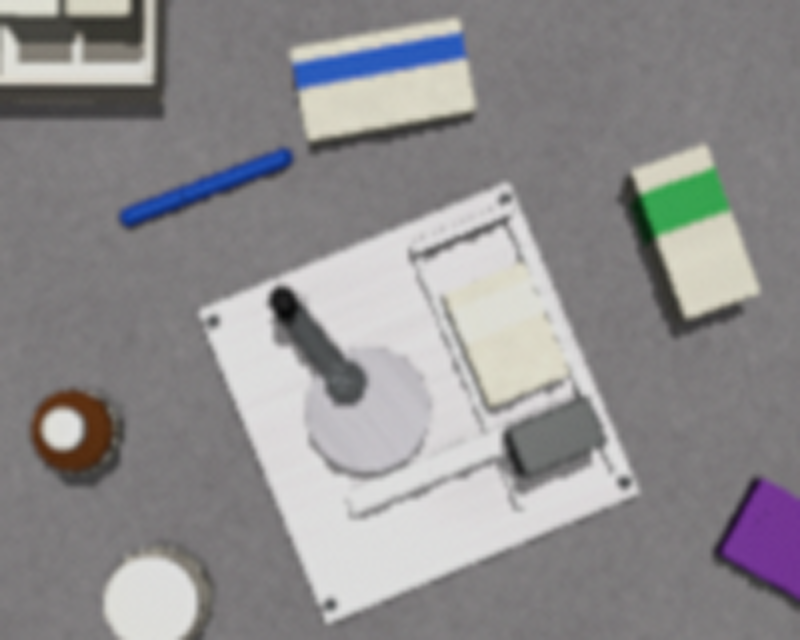

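View pics/side_c.png

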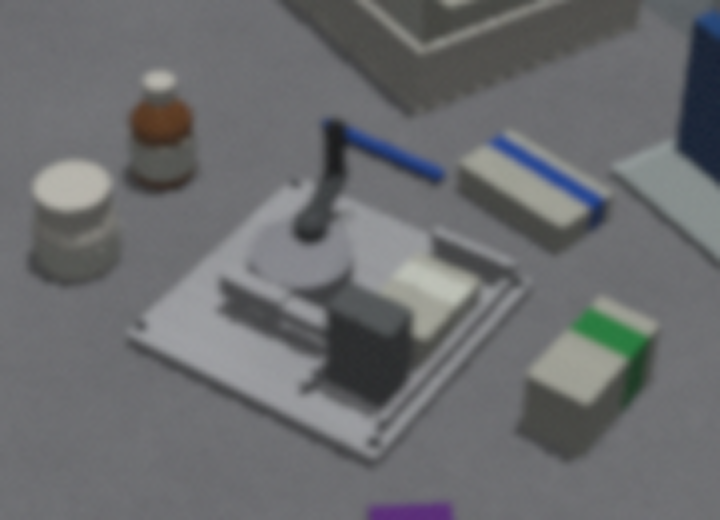

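```bash
cat >> h.py <<'E'
def fitfix(d, pts):
    F=np.array([[.075,.115],[.075,-.085],[-.125,.115],[-.125,-.085]])
    W=np.array([unproj(d,p,.012)[:2] for p in pts])
    fc=F-F.mean(0); wc=W-W.mean(0)
    a=np.arctan2((fc[:,0]*wc[:,1]-fc[:,1]*wc[:,0]).sum(),(fc*wc).sum())
    Rm=np.array([[np.cos(a),-np.sin(a)],[np.sin(a),np.cos(a)]])
    t=W.mean(0)-Rm@F.mean(0)
    return a,t,W-(F@Rm.T+t)
E
python3 - <<'E'
from h import *
d=cam("top")
pc=np.array([[200,312],[510,183],[328,622],[638,492]])
p=(pc+.5)/4-.5+[230,140]
a,t,res=fitfix(d,p); print(a,t,res*1e3)
ds=cam("side")
pc=np.array([[293,180],[532,283],[130,333],[373,462]]) 
ps=(pc+.5)/4-.5+[250,200]
a2,t2,res2=fitfix(ds,ps); print(a2,t2,res2*1e3)
c,s=np.cos(a),np.sin(a)
fx=lambda P:np.c_[np.array(P)[:,:2]@np.array([[c,s],[-s,c]])+t, np.array(P)[:,2]]
inv=lambda w:np.array([[c,s],[-s,c]])@(w[:2]-t)
def top(px): return (np.array(px)+.5)/4-.5+[230,140]
post=inv(unproj(d,top((283,302)),.095)); print("post",post, np.arctan2(post[1]-.05,post[0]))
print("slide back-top corners", inv(unproj(d,top((523,475)),.082)),inv(unproj(d,top((606,444)),.082)), "front",inv(unproj(d,top((508,433)),.082)),inv(unproj(d,top((590,400)),.082)))
for n,px,z in [("carton fl",(445,295),.042),("fr",(520,265),.042),("bl",(494,408),.042),("br",(568,375),.042),("bottle",(70,430),.06),("jar",(150,602),.065),("pen1",(127,218),.012),("pen2",(287,156),.012),("flat bl",(312,142),.025),("flat br",(474,112),.025)]:
    w=unproj(d,top(px),z);print(n,w,inv(w))
F=[[.075,.115,.012],[.075,-.085,.012],[-.125,.115,.012],[-.125,-.085,.012],[0,.05,.042],[-.125,-.046,.06]]
W=fx(F);print(W)
crop(d,230,140,200,160,4,"top_v.png",proj(d,W))
crop(ds,250,200,180,130,4,"side_v.png",proj(ds,W))
E
```

```text
0.4010354355831961 [ 0.58331922 -0.02797431] [[-1.28661228 -2.04944638]
 [-1.7134639   0.2415306 ]
 [ 1.9481597  -0.77448699]
 [ 1.05191648  2.58240277]]
0.3994112052806315 [ 0.5775871  -0.03104794] [[-3.11639019 -2.00067758]
 [-1.46247068  0.97037659]
 [ 4.95209707 -0.21035092]
 [-0.3732362   1.24065191]]
post [0.05116087 0.06591031] 0.3015049448003862
slide back-top corners [-0.08672002 -0.01975922] [-0.08852214 -0.06868725] front [-0.06217497 -0.02106189] [-0.06272629 -0.0699531 ]
carton fl [ 0.61436094 -0.03776434  0.042     ] [ 0.02475703 -0.02113107]
fr [ 0.63196257 -0.08068357  0.042     ] [ 0.02420764 -0.06751616]
bl [ 0.54975667 -0.06615839  0.042     ] [-0.0458056  -0.02205258]
br [ 0.56897458 -0.10841041  0.042     ] [-0.04460649 -0.06845434]
bottle [0.53476089 0.17356788 0.06      ] [0.03397082 0.20450709]
jar [0.43883894 0.12672957 0.065     ] [-0.07262478  0.19883029]
pen1 [0.66145666 0.14885233 0.012     ] [0.14096595 0.13229408]
pen2 [0.69889328 0.05488971 0.012     ] [0.13875188 0.03117251]
flat bl [0.70508884 0.03980905 0.025     ] [0.1385688  0.01486982]
flat br [ 0.72345903 -0.05466732  0.025     ] [ 0.11860054 -0.07928174]
[[ 0.60747576  0.10717916  0.012     ]
 [ 0.68555012 -0.07695229  0.012     ]
 [ 0.4233443   0.0291048   0.012     ]
 [ 0.50141867 -0.15502666  0.012     ]
 [ 0.56380063  0.01805855  0.042     ]
 [ 0.48619417 -0.11912103  0.06      ]]
```

View pics/side_v.png

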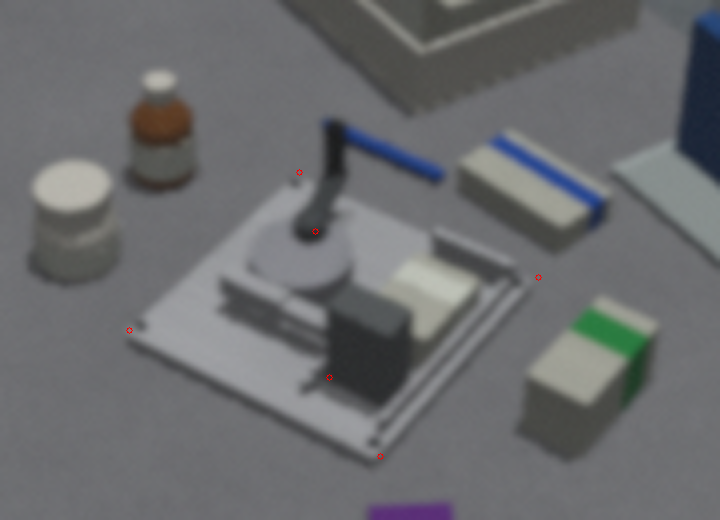

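Choice: the cam post is the black upright at top-view pixel (301,215), and the slide is the grey block at (369,250). The white carton in the channel is at (357,223). The purple cartons at (428,276) and (406,328) and the white boxes at (326,160) and (403,198) are look-alikes. The crop confirms the choice: the post is 53.6 mm from the axis, with the lever at about 0.30 rad.

I'll move over the fixture's front with the jaws shut.

Call:
move_arm --turn '[[0,0,0],[0,0,0],[0,0,0],[0,0,0],[0,0,0],[0,0,0],[0,0,0],[0,0,0],[0,0,0],[0,0,0]]' --dp '[[-0.73,-0.415,0],[-0.73,-0.415,0],[-0.73,-0.415,0],[-0.73,-0.415,0],[-0.73,-0.415,0],[-0.73,-0.415,0],[-0.73,-0.415,0],[-0.73,-0.415,0],[-0.73,-0.415,0],[-0.73,-0.415,0]]' --jaw '[1,1,1,1,1,1,1,1,1,1]' --newtons 20

```text
clock: 1.13
tool_pos: [0.3942, 0.3865, 0.2388]
eef_rot: [0.226, 0.974, 0.0, 0.0]
contact_force: [-0.4, 0.3, -0.4]
opening: 0.263
```

Call:
move_arm --turn '[[0,0,0],[0,0,0],[0,0,0],[0,0,0],[0,0,0],[0,0,0],[0,0,0],[0,0,0],[0,0,0],[0,0,0]]' --dp '[[-0.73,-0.415,0],[-0.73,-0.415,0],[-0.73,-0.415,0],[-0.73,-0.415,0],[-0.73,-0.415,0],[-0.73,-0.415,0],[-0.73,-0.415,0],[-0.73,-0.415,0],[-0.73,-0.415,0],[-0.73,-0.415,0]]' --jaw '[1,1,1,1,1,1,1,1,1,1]'

```text
clock: 1.97
tool_pos: [0.5122, 0.2128, 0.2388]
eef_rot: [0.226, 0.974, 0.0, 0.0]
contact_force: [0.3, 0.4, 0.3]
opening: 0.006
```

Call:
move_arm --turn '[[0,0,0],[0,0,0],[0,0,0],[0,0,0],[0,0,0],[0,0,0],[0,0,0],[0,0,0],[0,0,0],[0,0,0]]' --dp '[[-0.73,-0.415,0],[-0.73,-0.415,0],[-0.73,-0.415,0],[-0.73,-0.415,0],[-0.73,-0.415,0],[-0.73,-0.415,0],[-0.73,-0.415,0],[-0.73,-0.415,0],[-0.73,-0.415,0],[-0.73,-0.415,0]]' --jaw '[1,1,1,1,1,1,1,1,1,1]'

```text
clock: 2.8
tool_pos: [0.6302, 0.0392, 0.2387]
eef_rot: [0.226, 0.974, 0.0, -0.0]
contact_force: [0.4, 1.1, 0.6]
opening: 0.007
```

Call:
move_arm --turn '[[0,0,0.0194],[0,0,0.0194],[0,0,0.0194],[0,0,0.0194],[0,0,0.0194],[0,0,0.0194],[0,0,0.0194],[0,0,0.0194],[0,0,0.0194],[0,0,0.0194]]' --dp '[[0,0,0],[0,0,0],[0,0,0],[0,0,0],[0,0,0],[0,0,0],[0,0,0],[0,0,0],[0,0,0],[0,0,0]]' --jaw '[1,1,1,1,1,1,1,1,1,1]'

```text
clock: 3.63
tool_pos: [0.6297, 0.0402, 0.2386]
eef_rot: [0.745, 0.667, 0.0, -0.0]
contact_force: [0.0, 0.4, -1.3]
opening: 0.004
```

Run:
```python
from h import *
s=r.get_state();print(s["q"],s["tool_pos"],s["eef_rot"],s["contact_force"])
x=R.from_quat(s["eef_rot"]).apply([1,0,0]);print(np.degrees(np.arctan2(x[1],x[0])))
d=cam("top");crop(d,230,140,200,160,4,"top_1.png")
d=cam("side");crop(d,230,140,200,160,4,"side_1.png")
```

```text
[-0.18796883  0.69627165  0.09375123  1.55539938 -0.07741966  0.89364385
 -0.17817889] [0.62967515 0.04024828 0.23864821] [ 7.45175668e-01  6.66868208e-01  3.09176133e-05 -1.23538794e-04] [ 0.01163292  0.35076122 -1.30999313]
83.65161864722336
```

View pics/side_1.png

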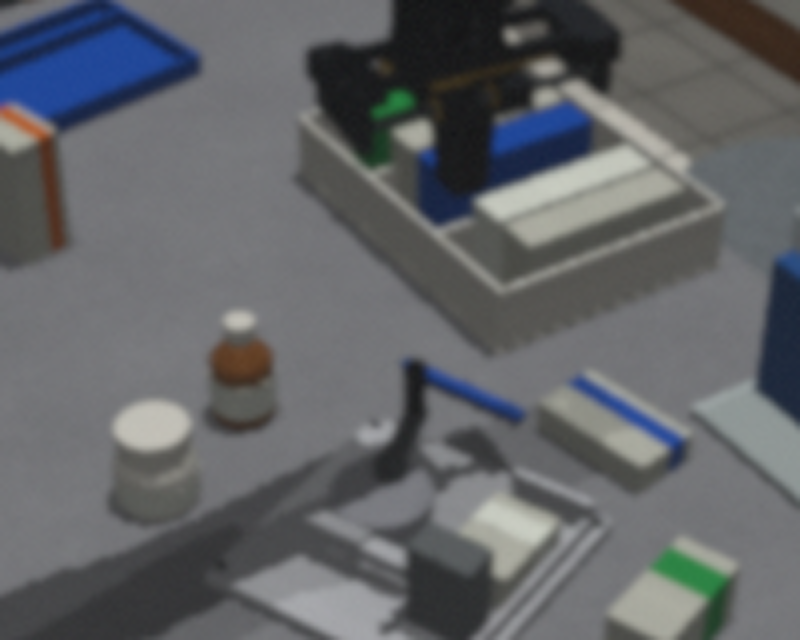

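The side view shows the shut fingers at about (345,185) in full-frame pixels, over the fixture's front. The post and slide are untouched. Continuing to turn.

Call:
move_arm --turn '[[0,0,0.0194],[0,0,0.0194],[0,0,0.0194],[0,0,0.0194],[0,0,0.0194],[0,0,0.0194],[0,0,0.0194],[0,0,0.0194]]' --dp '[[0,0,0],[0,0,0],[0,0,0],[0,0,0],[0,0,0],[0,0,0],[0,0,0],[0,0,0]]' --jaw '[1,1,1,1,1,1,1,1]'

```text
clock: 4.4
tool_pos: [0.6296, 0.0403, 0.2386]
eef_rot: [0.97, 0.242, -0.0, -0.0]
contact_force: [-0.4, 1.2, 0.1]
opening: 0.009
```

Call:
move_arm --turn '[[0,0,0.0194],[0,0,0.0194],[0,0,0.0194],[0,0,0.0194],[0,0,0.0194],[0,0,0.0194],[0,0,0.0194],[0,0,0.0194]]' --dp '[[0,0,0],[0,0,0],[0,0,0],[0,0,0],[0,0,0],[0,0,0],[0,0,0],[0,0,0]]' --jaw '[1,1,1,1,1,1,1,1]'

```text
clock: 5.07
tool_pos: [0.6296, 0.0404, 0.2385]
eef_rot: [0.971, -0.241, -0.0, -0.0]
contact_force: [0.0, 0.2, -0.4]
opening: 0.012
```

```bash
cat >> h.py <<'E'
def yaw(s):
    x=R.from_quat(s["eef_rot"]).apply([1,0,0]);return np.degrees(np.arctan2(x[1],x[0]))
def totool(s,dw): # world delta -> tool units of 25mm
    return R.from_quat(s["eef_rot"]).inv().apply(dw)/0.025
E
python3 - <<'E'
from h import *
s=r.get_state();print(s["q"],s["tool_pos"],yaw(s))
d=cam("top");crop(d,230,140,200,160,4,"top_2.png",proj(d,[s["tool_pos"]]))
d=cam("side");crop(d,290,120,150,120,5,"side_2.png",proj(d,[s["tool_pos"]]))
E
```

```text
[-0.47446506  0.7850624   0.66112213  1.57160677 -0.55094644  0.97906522
 -1.69781038] [0.62959118 0.04038476 0.23846105] -27.851589390822166
```

View pics/side_2.png

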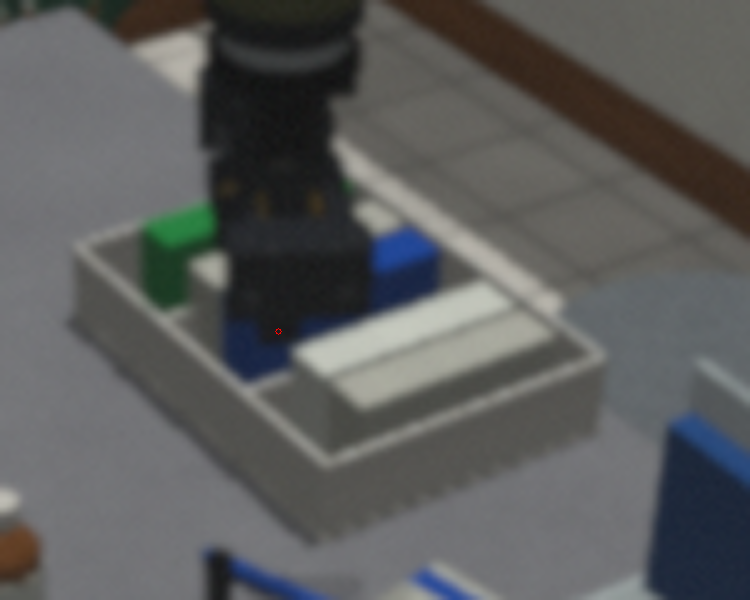

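View pics/top_2.png

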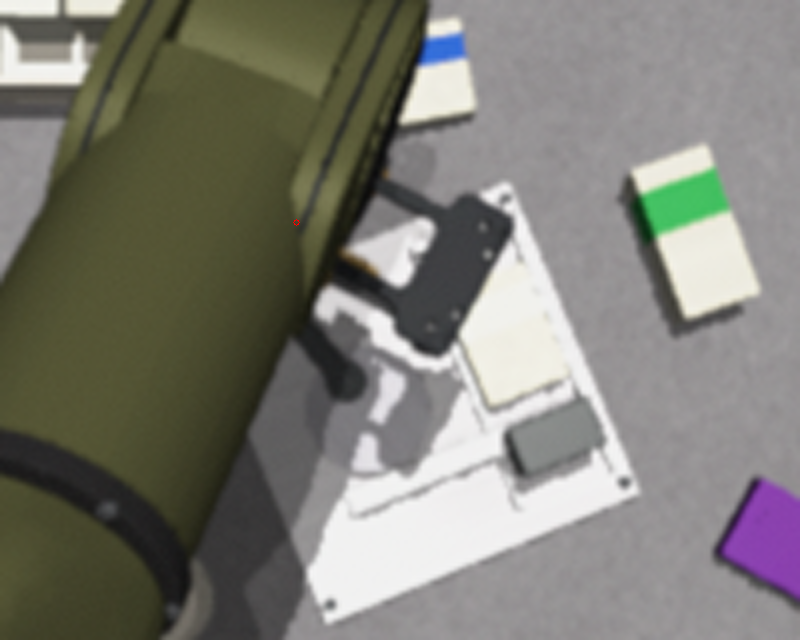

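Run:
```python
from h import *
d=cam("side");crop(d,290,200,120,100,6,"side_3.png",proj(d,[[.603,.052,.095],[.603,.052,.054],[0.5610,0.0166,.054],[0.6296,.0404,.062]]))
print(unproj(d,(np.array((333,126))+.5)/4-.5+[250,200],.095))
print(unproj(d,(np.array((312,224))+.5)/4-.5+[250,200],.054))
```

```text
[0.60021348 0.05178844 0.095     ]
[0.55856351 0.01329805 0.054     ]
```

View pics/side_3.png

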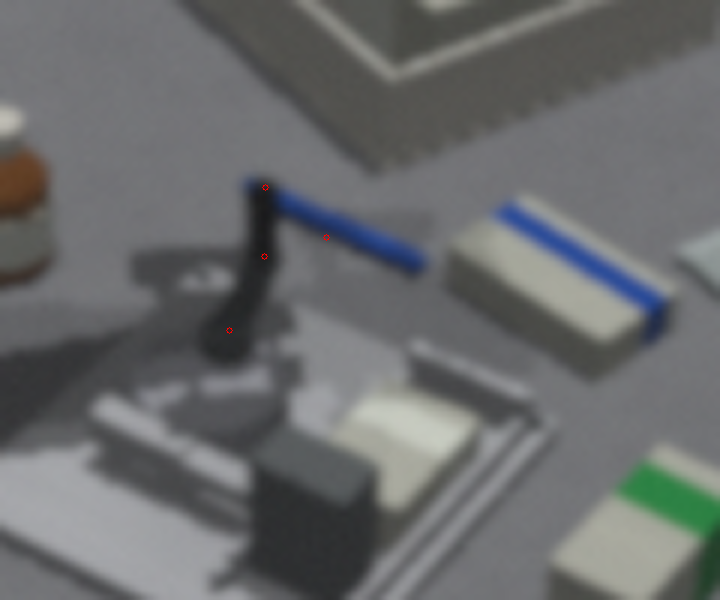

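The side view agrees: the post top is at crop (262,187) and the projected estimate falls within 2–3 mm of it. The landing spot at (326,237) is clear. Descending.

Call:
move_arm --turn '[[0,0,0],[0,0,0],[0,0,0],[0,0,0],[0,0,0],[0,0,0],[0,0,0],[0,0,0],[0,0,0],[0,0,0]]' --dp '[[0,0,0.7],[0,0,0.7],[0,0,0.7],[0,0,0.7],[0,0,0.7],[0,0,0.7],[0,0,0.7],[0,0,0.7],[0,0,0.7],[0,0,0.7]]' --jaw '[1,1,1,1,1,1,1,1,1,1]'

```text
clock: 6.05
tool_pos: [0.6298, 0.0404, 0.0629]
eef_rot: [0.971, -0.237, -0.0, -0.001]
contact_force: [0.4, 0.0, 0.4]
opening: 0.006
```

```bash
cat > path.py <<'E'
from h import *
a=.40; ax=np.array([.5605,.0155])
def target(th,n0=152.,n1=283.,th0=.30,th1=3.10,off=.017):
    n=np.radians(n0+(n1-n0)*(th-th0)/(th1-th0))
    P=ax+.055*np.array([np.cos(th+a),np.sin(th+a)])
    return P-off*np.array([np.cos(n),np.sin(n)]), np.degrees(n)-180
def rows(s,ths,**k):
    p=s["tool_pos"][:2].copy(); y=yaw(s)
    for th in ths:
        q,yy=target(th,**k); dw=q-p
        yr=np.radians(y); tx=np.array([np.cos(yr),np.sin(yr)]); ty=np.array([np.sin(yr),-np.cos(yr)])
        dy=(yy-y+180)%360-180
        print(f"th {th:.2f} dp [{dw@tx/.025:.2f}, {dw@ty/.025:.2f}, 0] turn {-dy/360:.4f}  world {q.round(4)} yaw {yy:.0f}")
        p=q;y=yy
E
python3 - <<'E'
from path import *
s=r.get_state();print(s["q"],s["tool_pos"],yaw(s),s["contact_force"])
rows(s,np.linspace(.3,.98,10))
d=cam("side");crop(d,290,200,120,100,6,"side_4.png")
E
```

```text
[-0.3914205   0.99522836  0.48745511  1.68446908 -0.7120423   0.64713169
 -1.5570669 ] [0.62979473 0.04041435 0.0628784 ] -27.430062907554305 [0.36459617 0.01671609 0.37853669]
th 0.30 dp [-0.48, 0.14, 0] turn 0.0016  world [0.6176 0.043 ] yaw -28
th 0.38 dp [-0.16, -0.10, 0] turn -0.0098  world [0.6152 0.047 ] yaw -24
th 0.45 dp [-0.16, -0.10, 0] turn -0.0098  world [0.6126 0.0508] yaw -21
th 0.53 dp [-0.16, -0.09, 0] turn -0.0098  world [0.6098 0.0544] yaw -17
th 0.60 dp [-0.16, -0.09, 0] turn -0.0098  world [0.6066 0.0578] yaw -14
th 0.68 dp [-0.16, -0.09, 0] turn -0.0098  world [0.6033 0.0609] yaw -10
th 0.75 dp [-0.16, -0.09, 0] turn -0.0098  world [0.5997 0.0638] yaw -7
th 0.83 dp [-0.16, -0.08, 0] turn -0.0098  world [0.5959 0.0664] yaw -3
th 0.90 dp [-0.16, -0.08, 0] turn -0.0098  world [0.592  0.0686] yaw 0
th 0.98 dp [-0.16, -0.08, 0] turn -0.0098  world [0.5879 0.0706] yaw 4
```

View pics/side_4.png

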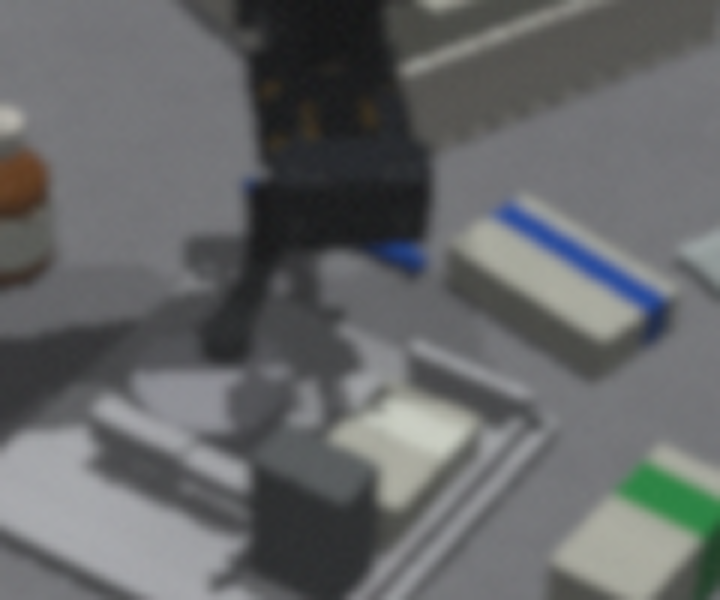

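The side view shows the fingers down beside the post, half hidden by the gripper body around (340,190) in the crop. Nothing has been touched. Starting the push along the arc.

Call:
move_arm --turn '[[0,0,0],[0,0,0],[0,0,-0.01],[0,0,-0.01],[0,0,-0.01],[0,0,-0.01]]' --dp '[[-0.24,0.07,0],[-0.24,0.07,0],[-0.16,-0.1,0],[-0.16,-0.1,0],[-0.16,-0.09,0],[-0.16,-0.09,0]]' --jaw '[1,1,1,1,1,1]'

```text
clock: 6.6
tool_pos: [0.6094, 0.0575, 0.0656]
eef_rot: [0.994, -0.114, 0.004, -0.0]
contact_force: [5.2, 0.0, -4.4]
opening: 0.007
```

Run:
```python
from path import *
s=r.get_state();print(s["q"],s["tool_pos"],yaw(s),s["contact_force"],s["moment"])
print(target(.6)); rows(s,np.linspace(.68,1.36,10))
d=cam("side");crop(d,290,200,120,100,6,"side_5.png")
```

```text
[-0.39344262  0.95494114  0.41136656  1.75097926 -0.64942414  0.56677677
 -1.37831871] [0.60941247 0.05750294 0.06559114] -13.063918726897032 [ 5.16232857  0.02506712 -4.39373825] [-0.01526409 -0.97462092 -0.00454471]
(array([0.60671421, 0.05767851]), np.float64(-13.964285714285694))
th 0.68 dp [-0.28, -0.08, 0] turn -0.0079  world [0.6032 0.061 ] yaw -10
th 0.76 dp [-0.16, -0.09, 0] turn -0.0098  world [0.5996 0.0638] yaw -7
th 0.83 dp [-0.16, -0.08, 0] turn -0.0098  world [0.5958 0.0664] yaw -3
th 0.91 dp [-0.16, -0.08, 0] turn -0.0098  world [0.5919 0.0687] yaw 0
th 0.98 dp [-0.16, -0.08, 0] turn -0.0098  world [0.5878 0.0707] yaw 4
th 1.06 dp [-0.16, -0.08, 0] turn -0.0098  world [0.5836 0.0724] yaw 7
th 1.13 dp [-0.16, -0.08, 0] turn -0.0098  world [0.5792 0.0737] yaw 11
th 1.21 dp [-0.16, -0.07, 0] turn -0.0098  world [0.5749 0.0747] yaw 15
th 1.28 dp [-0.16, -0.07, 0] turn -0.0098  world [0.5704 0.0754] yaw 18
th 1.36 dp [-0.17, -0.07, 0] turn -0.0098  world [0.566  0.0758] yaw 22
```

View pics/side_5.png

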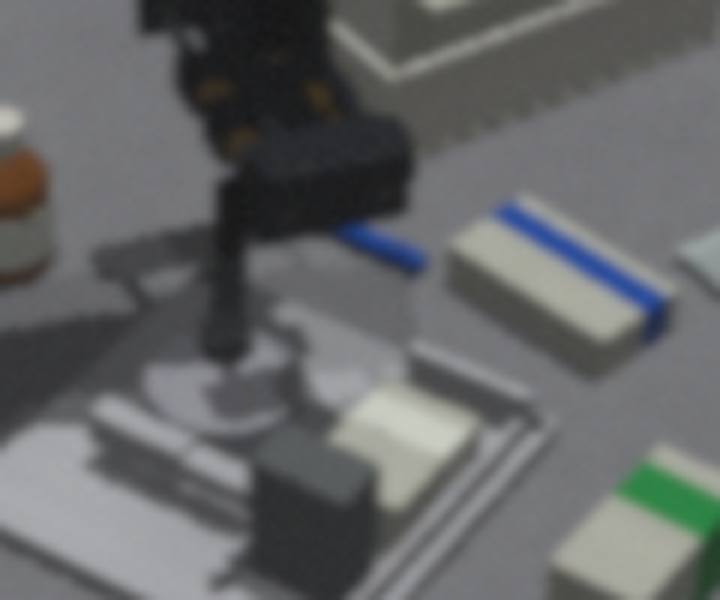

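The post has moved and the force is about 5 N, as expected. Continuing.

Call:
move_arm --turn '[[0,0,-0.008],[0,0,-0.01],[0,0,-0.01],[0,0,-0.01],[0,0,-0.01],[0,0,-0.01],[0,0,-0.01],[0,0,-0.01],[0,0,-0.01],[0,0,-0.01]]' --dp '[[-0.22,-0.08,0.05],[-0.16,-0.09,0.05],[-0.16,-0.08,0],[-0.16,-0.08,0],[-0.16,-0.08,0],[-0.16,-0.08,0],[-0.16,-0.08,0],[-0.16,-0.07,0],[-0.16,-0.07,0],[-0.16,-0.07,0]]' --jaw '[1,1,1,1,1,1,1,1,1,1]'

```text
clock: 7.48
tool_pos: [0.5688, 0.0768, 0.0641]
eef_rot: [0.981, 0.192, 0.005, -0.0]
contact_force: [3.8, 3.0, 4.7]
opening: 0.004
```

Run:
```python
from path import *
s=r.get_state();print(s["q"],s["tool_pos"],yaw(s),s["contact_force"],s["eef_rot"])
print(target(1.36)); rows(s,np.linspace(1.44,2.12,10))
d=cam("side");crop(d,250,190,160,120,5,"side_6.png")
d=cam("top");crop(d,230,140,200,160,4,"top_6.png")
```

```text
[-0.34597037  0.89586926  0.2290016   1.8666697  -0.44966326  0.42000851
 -0.97151347] [0.56878975 0.07683026 0.06405527] 22.18777785456776 [3.80903227 2.98915204 4.71178577] [ 9.81303012e-01  1.92411206e-01  4.72495507e-03 -4.38162308e-05]
(array([0.56596275, 0.07577463]), np.float64(21.592857142857156))
th 1.44 dp [-0.30, -0.08, 0] turn -0.0087  world [0.5612 0.0758] yaw 25
th 1.52 dp [-0.17, -0.06, 0] turn -0.0098  world [0.5568 0.0755] yaw 29
th 1.59 dp [-0.17, -0.06, 0] turn -0.0098  world [0.5524 0.0748] yaw 32
th 1.67 dp [-0.17, -0.06, 0] turn -0.0098  world [0.5481 0.0739] yaw 36
th 1.74 dp [-0.17, -0.06, 0] turn -0.0098  world [0.5439 0.0726] yaw 39
th 1.82 dp [-0.17, -0.06, 0] turn -0.0098  world [0.5398 0.071 ] yaw 43
th 1.89 dp [-0.17, -0.05, 0] turn -0.0098  world [0.5358 0.0691] yaw 47
th 1.97 dp [-0.17, -0.05, 0] turn -0.0098  world [0.532  0.0669] yaw 50
th 2.04 dp [-0.17, -0.05, 0] turn -0.0098  world [0.5284 0.0645] yaw 54
th 2.12 dp [-0.17, -0.05, 0] turn -0.0098  world [0.525  0.0618] yaw 57
```

View pics/side_6.png

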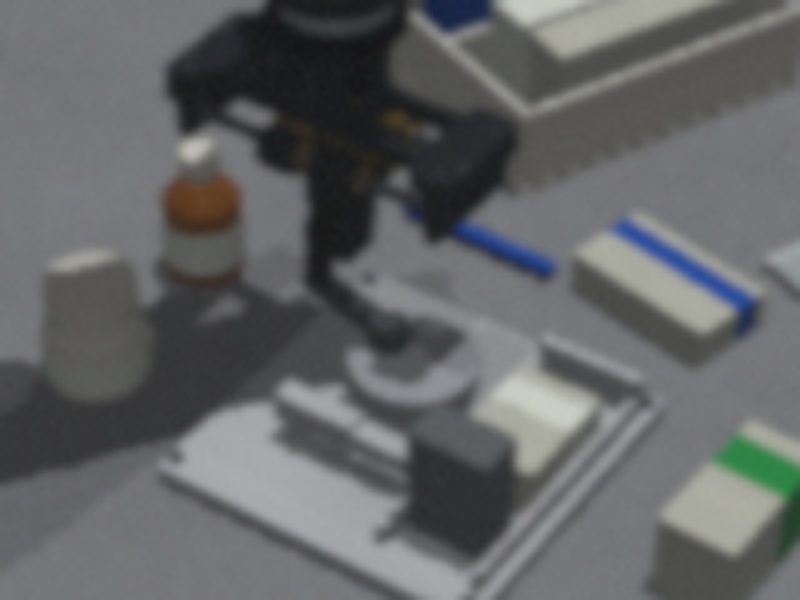

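View pics/top_6.png

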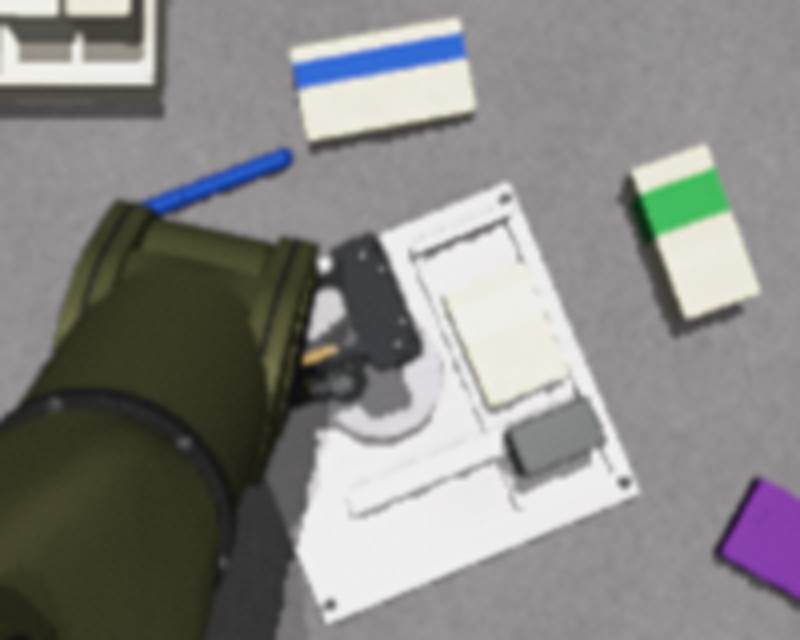

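The lever is now near 1.35 rad, pointing left. The bottle and jar haven't moved, and the gripper body passes above them. Continuing.

Call:
move_arm --turn '[[0,0,-0.009],[0,0,-0.01],[0,0,-0.01],[0,0,-0.01],[0,0,-0.01],[0,0,-0.01],[0,0,-0.01],[0,0,-0.01],[0,0,-0.01],[0,0,-0.01]]' --dp '[[-0.2,-0.06,0],[-0.17,-0.06,0],[-0.17,-0.06,0],[-0.17,-0.06,0],[-0.17,-0.06,0],[-0.17,-0.06,0],[-0.17,-0.05,0],[-0.17,-0.05,0],[-0.17,-0.05,0],[-0.17,-0.05,0]]' --jaw '[1,1,1,1,1,1,1,1,1,1]'

```text
clock: 8.42
tool_pos: [0.5248, 0.0617, 0.0625]
eef_rot: [0.876, 0.483, 0.002, 0.0]
contact_force: [2.8, 3.9, 3.8]
opening: 0.008
```

Run:
```python
from path import *
s=r.get_state();print(s["q"],s["tool_pos"],yaw(s),s["contact_force"],s["eef_rot"])
print(target(2.12)); rows(s,np.linspace(2.2,2.88,10))
d=cam("side");crop(d,250,190,160,120,5,"side_7.png")
```

```text
[-0.24629657  0.85473905  0.07093085  1.99474795 -0.18775925  0.29364674
 -0.58350183] [0.52477565 0.06167624 0.06250917] 57.716320447761596 [2.80100075 3.88045176 3.83070456] [8.75816136e-01 4.82639391e-01 2.26720022e-03 4.16078320e-04]
(array([0.52500914, 0.06180978]), np.float64(57.150000000000006))
th 2.20 dp [-0.17, -0.04, 0] turn -0.0088  world [0.5216 0.0587] yaw 61
th 2.28 dp [-0.17, -0.04, 0] turn -0.0098  world [0.5187 0.0555] yaw 64
th 2.35 dp [-0.17, -0.04, 0] turn -0.0098  world [0.516  0.0522] yaw 68
th 2.43 dp [-0.17, -0.04, 0] turn -0.0098  world [0.5136 0.0487] yaw 71
th 2.50 dp [-0.17, -0.03, 0] turn -0.0098  world [0.5115 0.045 ] yaw 75
th 2.58 dp [-0.17, -0.03, 0] turn -0.0098  world [0.5096 0.0411] yaw 79
th 2.65 dp [-0.17, -0.03, 0] turn -0.0098  world [0.508  0.0372] yaw 82
th 2.73 dp [-0.17, -0.03, 0] turn -0.0098  world [0.5068 0.0331] yaw 86
th 2.80 dp [-0.17, -0.03, 0] turn -0.0098  world [0.5059 0.029 ] yaw 89
th 2.88 dp [-0.17, -0.02, 0] turn -0.0098  world [0.5052 0.0249] yaw 93
```

View pics/side_7.png

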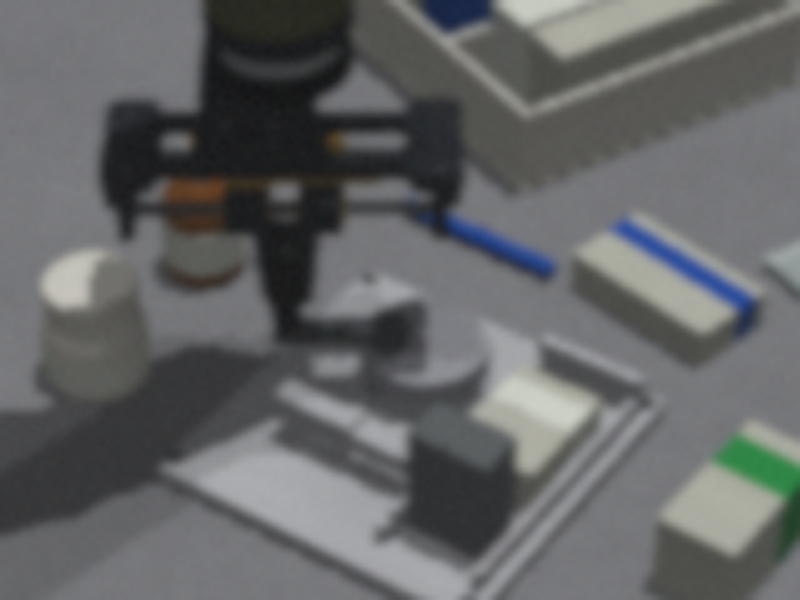

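The lever is at about 2.1 rad in the side view. The pusher still sits behind the post at crop (290,290), and all bystanders are in place. Continuing.

Call:
move_arm --turn '[[0,0,-0.009],[0,0,-0.01],[0,0,-0.01],[0,0,-0.01],[0,0,-0.01],[0,0,-0.01],[0,0,-0.01],[0,0,-0.01],[0,0,-0.01],[0,0,-0.01]]' --dp '[[-0.17,-0.04,0],[-0.17,-0.04,0],[-0.17,-0.04,0],[-0.17,-0.04,0],[-0.17,-0.03,0],[-0.17,-0.03,0],[-0.17,-0.03,0],[-0.17,-0.03,0],[-0.17,-0.03,0],[-0.17,-0.02,0]]' --jaw '[1,1,1,1,1,1,1,1,1,1]'

```text
clock: 9.3
tool_pos: [0.504, 0.0244, 0.0619]
eef_rot: [0.686, 0.727, 0.001, 0.0]
contact_force: [1.2, 3.9, 2.5]
opening: 0.003
```

Run:
```python
from path import *
s=r.get_state();print(s["q"],s["tool_pos"],yaw(s),s["contact_force"],s["eef_rot"])
print(target(2.88)); rows(s,np.linspace(2.95,3.15,4))
d=cam("side");crop(d,250,190,160,120,5,"side_8.png")
d=cam("top");crop(d,230,140,200,160,4,"top_8.png")
```

```text
[-0.11397966  0.83929528 -0.04120398  2.05914794  0.12252068  0.24333897
 -0.20199066] [0.50403545 0.02441471 0.06189646] 93.3465603452694 [1.15727753 3.91131179 2.54049208] [6.86157679e-01 7.27451916e-01 1.15268408e-03 1.46684097e-04]
(array([0.50522304, 0.02489291]), np.float64(92.70714285714286))
th 2.95 dp [-0.14, 0.03, 0] turn -0.0073  world [0.5049 0.021 ] yaw 96
th 3.02 dp [-0.15, -0.02, 0] turn -0.0087  world [0.5049 0.0173] yaw 99
th 3.08 dp [-0.15, -0.02, 0] turn -0.0087  world [0.5051 0.0137] yaw 102
th 3.15 dp [-0.15, -0.01, 0] turn -0.0087  world [0.5055 0.0101] yaw 105
```

View pics/side_8.png

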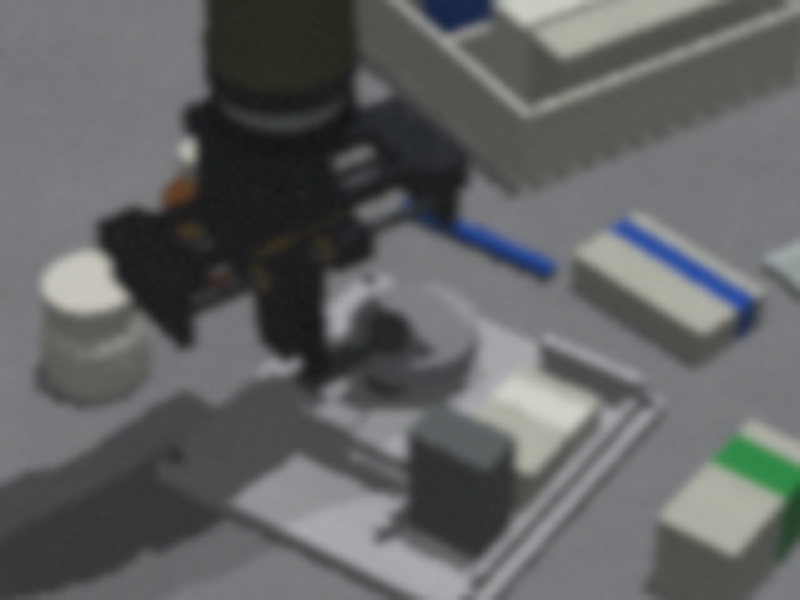

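View pics/top_8.png

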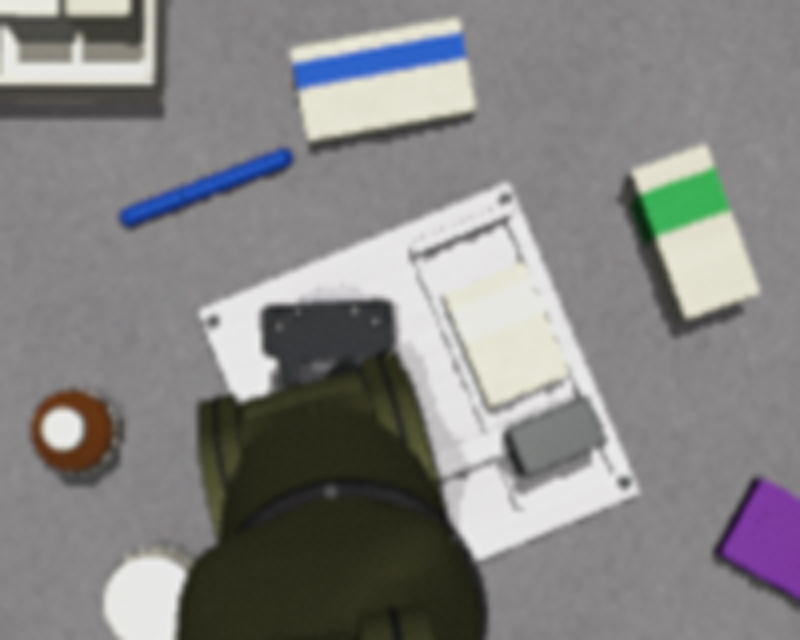

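The lever is at about 2.9 rad. Pushing the last bit towards its stop.

Call:
move_arm --turn '[[0,0,-0.008],[0,0,-0.008],[0,0,-0.008],[0,0,-0.008],[0,0,0]]' --dp '[[-0.15,0.01,0],[-0.15,-0.01,0],[-0.15,-0.01,0],[-0.15,-0.01,0],[0,0,0]]' --jaw '[1,1,1,1,1]'

```text
clock: 9.82
tool_pos: [0.5047, 0.0117, 0.0617]
eef_rot: [0.61, 0.793, 0.002, -0.001]
contact_force: [-0.3, 7.4, 5.6]
opening: 0.004
```

Run:
```python
from path import *
s=r.get_state();print(s["q"],s["tool_pos"],yaw(s),s["contact_force"],s["eef_rot"])
print(target(3.1),target(3.17))
d=cam("side");crop(d,250,190,160,120,5,"side_9.png")
```

```text
[-0.06289007  0.83980481 -0.0805153   2.05597341  0.22435589  0.25279831
 -0.07467634] [0.5046657  0.01171528 0.06166343] 104.86503437609325 [-0.28357794  7.40696768  5.59792976] [ 0.60969506  0.79263315  0.00176578 -0.00122698]
(array([0.50517071, 0.01277121]), np.float64(103.0)) (array([0.50570622, 0.00897053]), np.float64(106.27499999999998))
```

View pics/side_9.png

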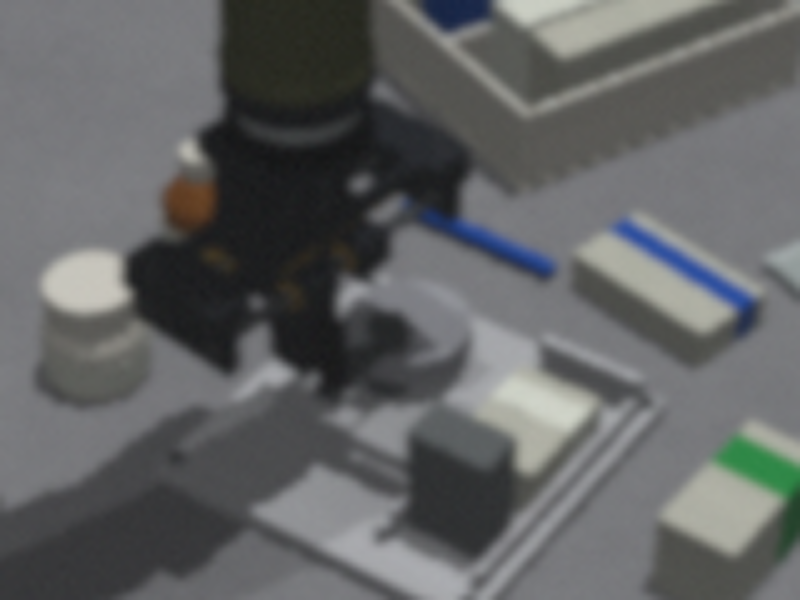

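Call:
move_arm --turn '[[0,0,0],[0,0,0]]' --dp '[[-0.08,0,0],[0,0,0]]' --jaw '[1,1]'

```text
clock: 10.03
tool_pos: [0.5048, 0.0115, 0.0617]
eef_rot: [0.61, 0.793, 0.002, -0.002]
contact_force: [-1.7, 11.7, 5.7]
opening: 0.007
```

The pusher has stopped and the force has climbed to 12 N, so the cam is at its stop (about 3.17 rad). Backing off and going up.

Call:
move_arm --turn '[[0,0,0],[0,0,0],[0,0,0],[0,0,0],[0,0,0],[0,0,0],[0,0,0],[0,0,0],[0,0,0],[0,0,0]]' --dp '[[0.3,0,0],[0.5,0,0],[0,0,-0.6],[0,0,-0.7],[0,0,-0.7],[0,0,-0.7],[0,0,-0.7],[0,0,-0.7],[0,0,-0.6],[0,0,0]]' --jaw '[1,1,1,1,1,1,1,1,1,1]'

```text
clock: 10.87
tool_pos: [0.5006, 0.0246, 0.1808]
eef_rot: [0.612, 0.791, 0.0, 0.001]
contact_force: [0.2, -0.9, -0.3]
opening: 0.004
```

Run:
```python
from path import *
s=r.get_state();print(s["q"],s["tool_pos"],yaw(s),s["contact_force"])
print("to pre-slide tool units",totool(s,np.array([.478,-.124,s["tool_pos"][2]])-s["tool_pos"]))
d=cam("side");crop(d,250,190,160,120,5,"side_10.png",proj(d,[[.515,-.108,.06],[.515,-.108,.082],[.478,-.124,.062]]))
d=cam("top");crop(d,230,140,200,160,4,"top_10.png",proj(d,[[.515,-.108,.082]]))
```

```text
[-0.05184259  0.61952573 -0.14294792  1.99722599  0.16586753  0.53383022
 -0.05881609] [0.50057114 0.02458124 0.18078124] 104.47550768535983 [ 0.15857947 -0.87045543 -0.32598406]
to pre-slide tool units [-5.52889186e+00 -2.35980604e+00  3.86463286e-03]
```

View pics/side_10.png

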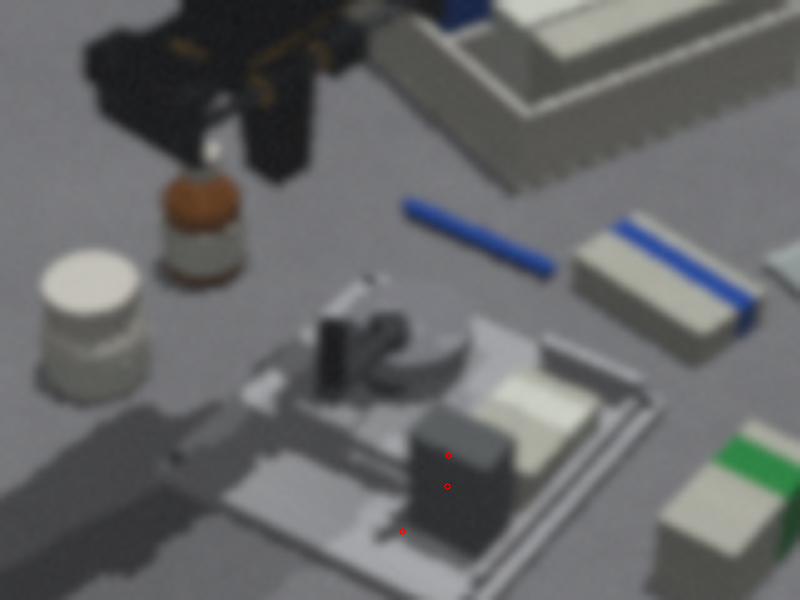

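View pics/top_10.png

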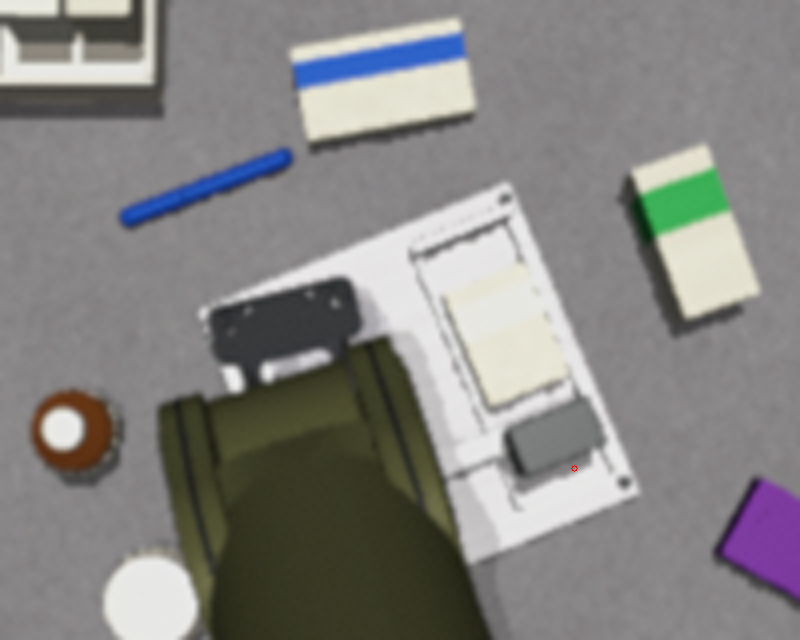

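The side view shows the lever pointing back: post at crop (332,345), hub at (385,330). The slide's rear top edge runs from (410,435) to (500,470), which puts slide_back near (0.518,-0.105). Moving behind the slide with the jaw axis along the channel.

Call:
move_arm --turn '[[0,0,0],[0,0,0],[0,0,0],[0,0,0],[0,0,0],[0,0,0],[0,0,0],[0,0,0],[0,0,-0.0117],[0,0,-0.0117]]' --dp '[[-0.68,-0.28,0],[-0.68,-0.28,0],[-0.68,-0.28,0],[-0.68,-0.28,0],[-0.68,-0.28,0],[-0.68,-0.28,0],[-0.68,-0.28,0],[-0.68,-0.28,0],[0,0,0],[0,0,0]]' --jaw '[1,1,1,1,1,1,1,1,1,1]'

```text
clock: 11.8
tool_pos: [0.4788, -0.122, 0.1772]
eef_rot: [0.551, 0.834, -0.001, -0.002]
contact_force: [-0.1, -0.6, -0.1]
opening: 0.005
```

Run:
```python
from path import *
s=r.get_state();print(s["q"],s["tool_pos"],yaw(s),s["contact_force"])
d=cam("side")
P=lambda th:list(ax+.055*np.array([np.cos(th+a),np.sin(th+a)]))+[.095]
crop(d,250,190,160,120,5,"side_11.png",proj(d,[P(3.15),P(2.88),list(ax)+[.054],list(s["tool_pos"][:2])+[.062]]))
d=cam("top");crop(d,230,140,200,160,4,"top_11.png",proj(d,[P(3.15),P(2.88)]))
```

```text
[ 0.2960357   0.62447087 -0.22302663  2.01237038  0.25832953  0.53547906
  0.29284406] [ 0.47882125 -0.12198007  0.17715045] 113.07667383179188 [-0.12160944 -0.61317135 -0.13544369]
```

View pics/side_11.png

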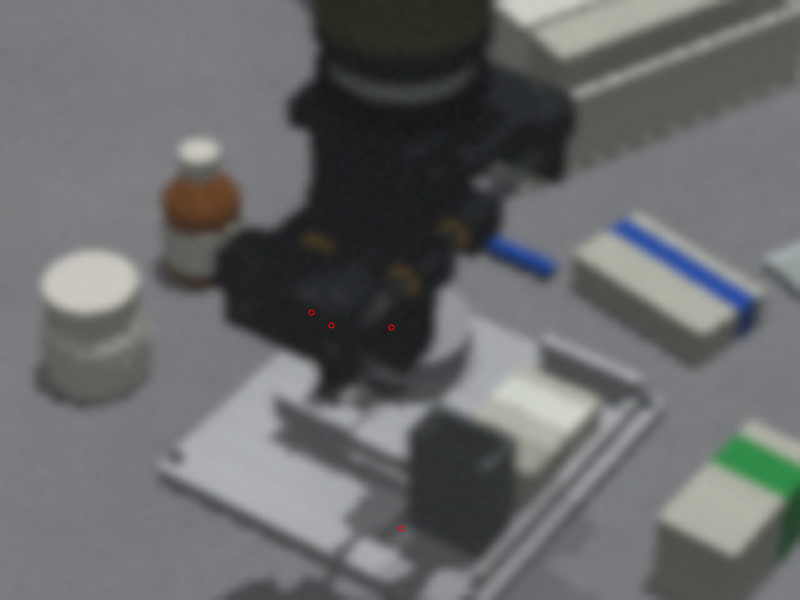

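View pics/top_11.png

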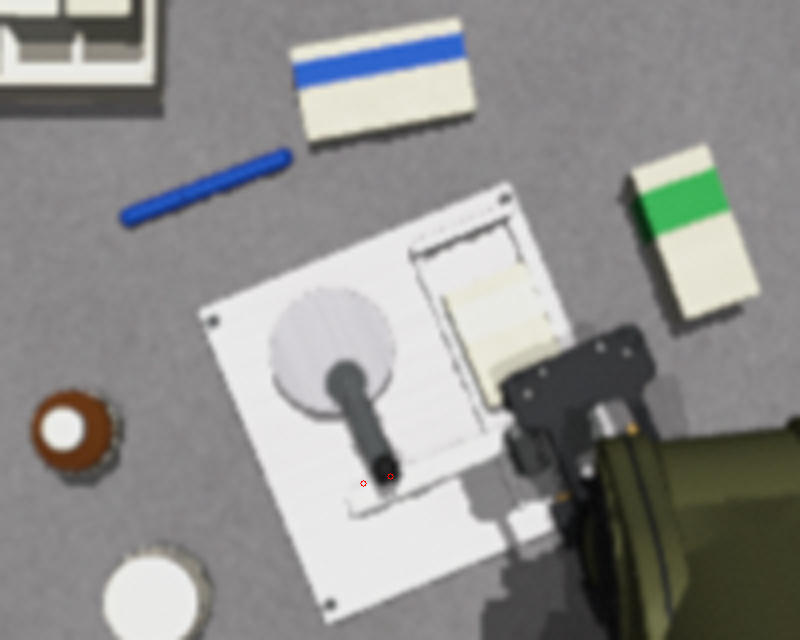

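The top view confirms the cam: the lever points straight back, with the post at crop (385,470) against a 3.15 rad prediction of (390,476). Descending behind the slide.

Call:
move_arm --turn '[[0,0,0],[0,0,0],[0,0,0],[0,0,0],[0,0,0],[0,0,0],[0,0,0],[0,0,0],[0,0,0],[0,0,0]]' --dp '[[0,0,0.5],[0,0,0.5],[0,0,0.5],[0,0,0.5],[0,0,0.5],[0,0,0.5],[0,0,0.5],[0,0,0.5],[0,0,0.5],[0,0,0]]' --jaw '[1,1,1,1,1,1,1,1,1,1]'

```text
clock: 12.73
tool_pos: [0.4788, -0.1197, 0.0638]
eef_rot: [0.552, 0.834, -0.001, -0.002]
contact_force: [-0.3, 0.5, 0.2]
opening: 0.006
```

Run:
```python
from path import *
s=r.get_state();print(s["q"],s["tool_pos"],yaw(s),s["contact_force"])
d=cam("side")
crop(d,250,190,160,120,5,"side_12.png",proj(d,[s["tool_pos"],[.518,-.105,.06]]))
d=cam("top");crop(d,230,140,200,160,4,"top_12.png")
```

```text
[ 0.21778095  0.83136111 -0.10899362  2.08238478  0.33362424  0.24932216
  0.22193106] [ 0.4788059  -0.11970608  0.06377207] 113.04450625408168 [-0.28871891  0.47767935  0.23471971]
```

View pics/side_12.png

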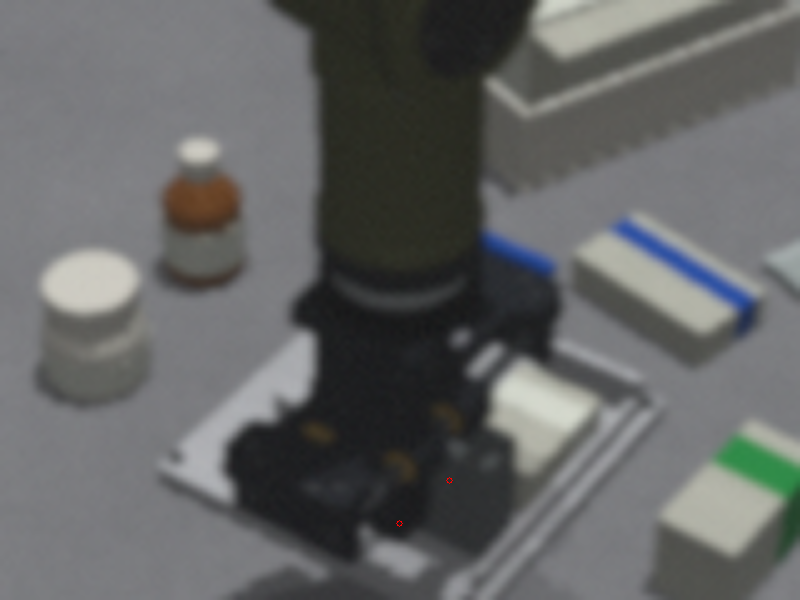

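The fingers stand behind the slide: tip at about crop (399,523), slide face at (449,480). The bystanders haven't moved. Approaching the slide.

Call:
move_arm --turn '[[0,0,0],[0,0,0],[0,0,0],[0,0,0],[0,0,0],[0,0,0],[0,0,0],[0,0,0]]' --dp '[[0,0.2,0],[0,0.2,0],[0,0.12,0],[0,0.12,0],[0,0.12,0],[0,0.12,0],[0,0.12,0],[0,0.12,0]]' --jaw '[1,1,1,1,1,1,1,1]'

```text
clock: 13.5
tool_pos: [0.5058, -0.1096, 0.0662]
eef_rot: [0.551, 0.834, -0.001, -0.001]
contact_force: [-2.8, -1.5, 3.0]
opening: 0.008
```

Call:
move_arm --turn '[[0,0,0],[0,0,0],[0,0,0],[0,0,0]]' --dp '[[0,0.1,0],[0,0.1,0],[0,0.1,0],[0,0.1,0]]' --jaw '[1,1,1,1]'

```text
clock: 13.83
tool_pos: [0.5154, -0.1055, 0.0662]
eef_rot: [0.551, 0.835, -0.0, -0.0]
contact_force: [-2.7, -2.2, 2.3]
opening: 0.004
```

Run:
```python
from path import *
s=r.get_state();print(s["tool_pos"],yaw(s),s["contact_force"])
d=cam("side")
crop(d,250,190,160,120,5,"side_13.png")
d=cam("top");crop(d,230,140,200,160,4,"top_13.png")
```

```text
[ 0.51537391 -0.1054931   0.06619003] 113.13227601118469 [-2.72507725 -2.19309549  2.28673372]
```

View pics/side_13.png

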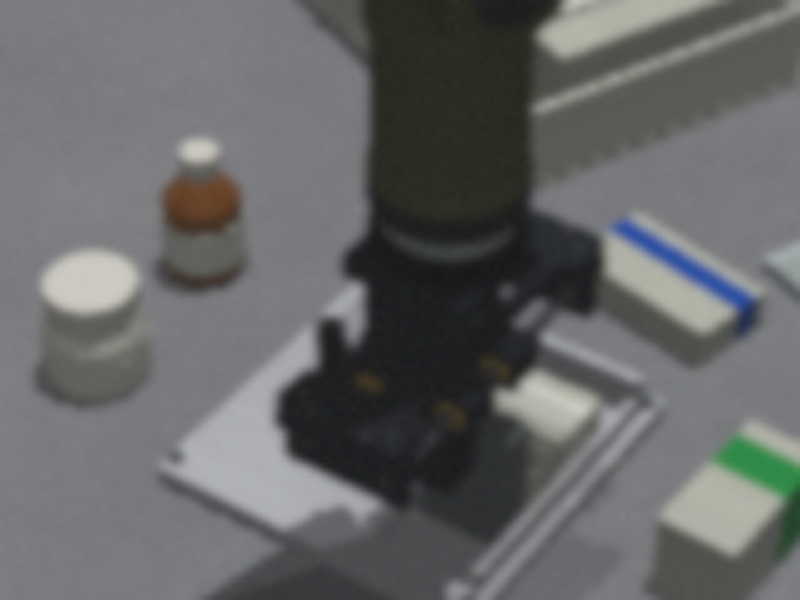

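View pics/top_13.png

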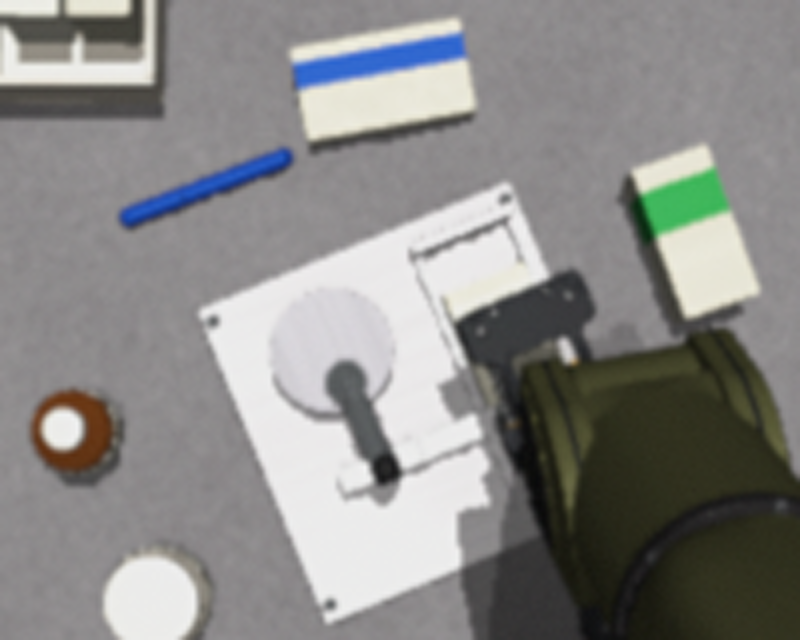

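The slide moves with about 3.5 N and has travelled roughly 12 mm: the follower arm's end went from (350,515) to (340,493) in the top crop. The carton isn't touched yet. Continuing.

Call:
move_arm --turn '[[0,0,0],[0,0,0],[0,0,0],[0,0,0],[0,0,0],[0,0,0],[0,0,0],[0,0,0],[0,0,0],[0,0,0]]' --dp '[[0,0.1,0],[0,0.1,0],[0,0.1,0],[0,0.1,0],[0,0.1,0],[0,0.1,0],[0,0.1,0],[0,0.1,0],[0,0.1,0],[0,0.1,0]]' --jaw '[1,1,1,1,1,1,1,1,1,1]'

```text
clock: 14.77
tool_pos: [0.5389, -0.0955, 0.0662]
eef_rot: [0.551, 0.835, 0.0, 0.0]
contact_force: [-2.4, -2.1, 2.6]
opening: 0.009
```

Call:
move_arm --turn '[[0,0,0],[0,0,0]]' --dp '[[0,0.08,0],[0,0.08,0]]' --jaw '[1,1]'

```text
clock: 14.93
tool_pos: [0.5417, -0.0942, 0.0661]
eef_rot: [0.551, 0.835, -0.001, -0.001]
contact_force: [-6.2, -3.0, 7.1]
opening: 0.005
```

Call:
move_arm --turn '[[0,0,0],[0,0,0],[0,0,0]]' --dp '[[0,0.08,0],[0,0.08,0],[0,0,0]]' --jaw '[1,1,1]'

```text
clock: 15.18
tool_pos: [0.5417, -0.0942, 0.0662]
eef_rot: [0.552, 0.834, -0.004, -0.003]
contact_force: [-11.0, -4.2, 9.9]
opening: 0.008
```

Run:
```python
from path import *
s=r.get_state();print(s["tool_pos"],yaw(s),s["contact_force"])
d=cam("side")
crop(d,250,190,160,120,5,"side_14.png")
d=cam("top");crop(d,230,140,200,160,4,"top_14.png")
```

```text
[ 0.54168956 -0.09424216  0.0661678 ] 113.05815149164142 [-10.96268969  -4.17195686   9.92158122]
```

View pics/top_14.png

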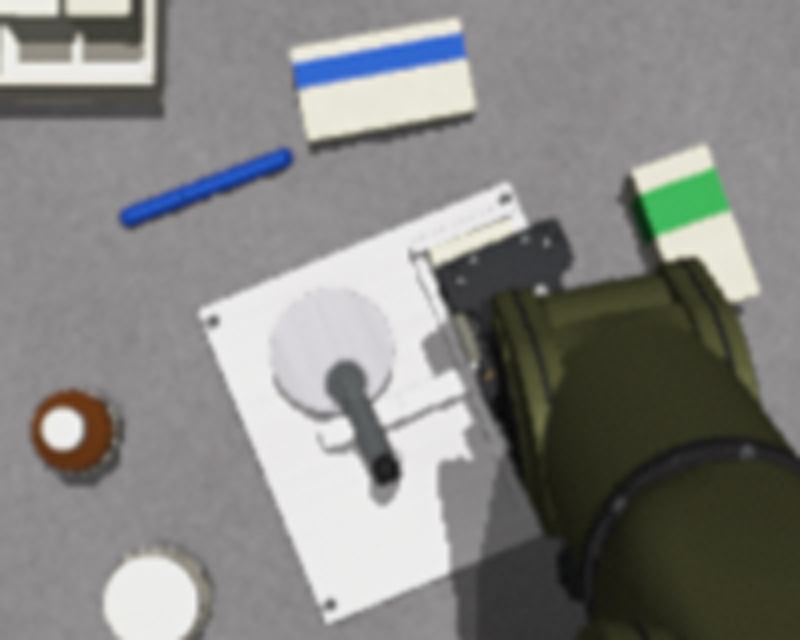

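View pics/side_14.png

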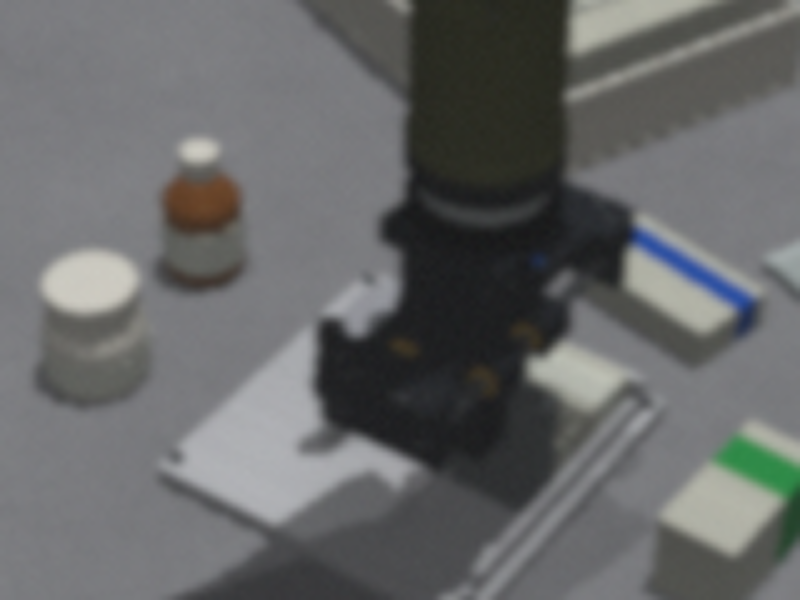

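The end stop is reached: the pusher stands still while the force climbs to 12 N. In the top crop the follower arm's end moved (350,515)→(320,450), about 41 mm, and the carton is against the channel stop. Backing straight off, then up and away.

Call:
move_arm --turn '[[0,0,0],[0,0,0],[0,0,0],[0,0,0],[0,0,0],[0,0,0],[0,0,0],[0,0,0],[0,0,0],[0,0,0]]' --dp '[[0,-0.3,0],[0,-0.5,0],[0,-0.5,0],[0,-0.3,-0.3],[0,0,-0.8],[0,0,-0.8],[0,0,-0.8],[0,0,-0.8],[0,0,-0.8],[0,0,-0.8]]' --jaw '[1,1,1,1,1,1,1,1,1,1]'

```text
clock: 16.12
tool_pos: [0.5105, -0.1073, 0.1955]
eef_rot: [0.55, 0.835, 0.001, 0.001]
contact_force: [0.4, 0.2, 0.1]
opening: 0.001
```

Call:
move_arm --turn '[[0,0,0],[0,0,0],[0,0,0],[0,0,0],[0,0,0],[0,0,0],[0,0,0],[0,0,0],[0,0,0],[0,0,0]]' --dp '[[-0.8,-0.2,0],[-0.8,-0.2,0],[-0.8,-0.2,0],[-0.8,-0.2,0],[-0.8,-0.2,0],[-0.8,-0.2,0],[-0.8,-0.2,0],[-0.8,-0.2,0],[0,0,0],[0,0,0]]' --jaw '[1,1,1,1,1,1,1,1,1,1]'

```text
clock: 16.95
tool_pos: [0.5361, -0.2715, 0.1941]
eef_rot: [0.552, 0.834, 0.001, 0.001]
contact_force: [-0.2, 0.4, 0.5]
opening: 0.005
```

Run:
```python
from path import *
s=r.get_state();print(s["clock"],s["tool_pos"],yaw(s),s["contact_force"])
d=cam("side")
crop(d,250,190,160,120,5,"side_15.png")
d=cam("top");crop(d,230,140,200,160,4,"top_15.png"); cv2.imwrite("pics/top_full15.png",d["frame"])
```

```text
16.95 [ 0.53606324 -0.2715244   0.19408707] 113.04744277178472 [-0.21763596  0.35014168  0.51611804]
```

View pics/top_15.png

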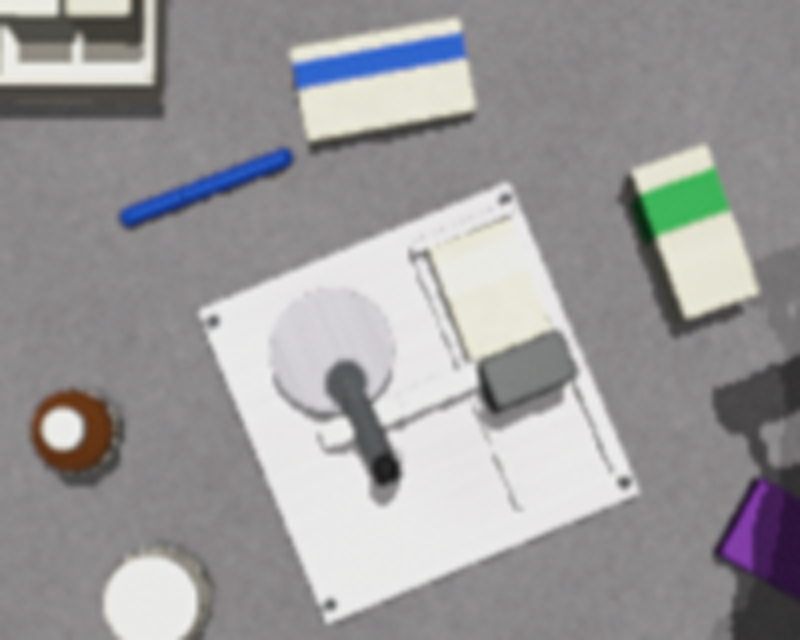

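View pics/side_15.png

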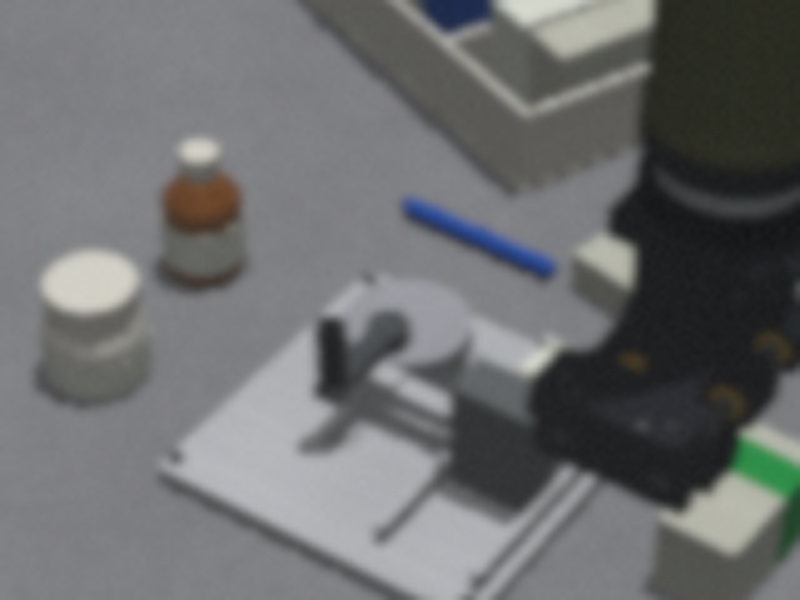

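View pics/top_full15.png

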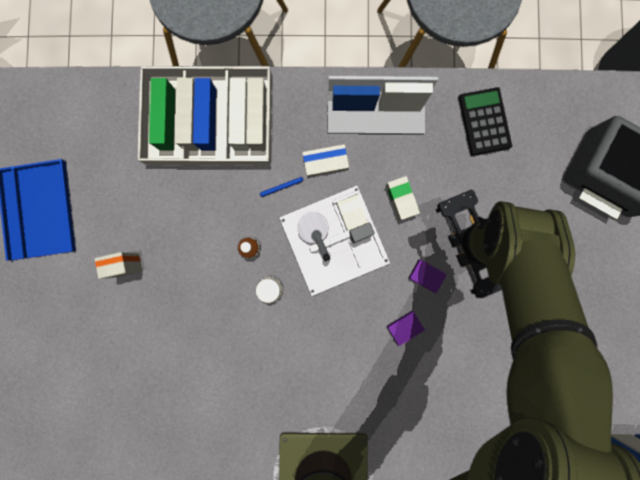

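Everything is in place: the carton lies flat against the stop at (470,290) in the crop, the slide is behind it, and the lever points back. I'll measure the slide's and carton's travel more finely before handing in.

Run:
```python
from path import *
d=cam("top")
A=cv2.imread("pics/top0.png"); B=d["frame"]
u=6
def disp(x0,y0,w,h,z,name):
    a=cv2.resize(A,None,fx=u,fy=u,interpolation=cv2.INTER_CUBIC); b=cv2.resize(B,None,fx=u,fy=u,interpolation=cv2.INTER_CUBIC)
    t=a[y0*u:(y0+h)*u,x0*u:(x0+w)*u]; 
    X0,Y0=(x0-25)*u,(y0-30)*u; reg=b[Y0:Y0+(h+45)*u,X0:X0+(w+45)*u]
    m=cv2.matchTemplate(reg,t,cv2.TM_CCOEFF_NORMED); _,v,_,l=cv2.minMaxLoc(m)
    dx=(l[0]+X0)/u-x0; dy=(l[1]+Y0)/u-y0
    c=np.array([x0+w/2,y0+h/2]); dw=(unproj(d,c+[dx,dy],z)-unproj(d,c,z))[:2]
    print(name,"score",round(v,3),"px",dx,dy,"fix fwd/left mm",1e3*dw@[np.cos(.4),np.sin(.4)],1e3*dw@[-np.sin(.4),np.cos(.4)])
disp(355,239,28,22,.082,"slide")
disp(341,207,32,30,.042,"carton")
disp(341,207,32,22,.042,"carton front part")
for n,x0,y0,w,h,z in [("bottle",235,234,28,28,.06),("jar",252,274,32,32,.065),("flat",300,142,52,36,.02),("sidebox",385,174,38,50,.05),("pen",258,174,48,26,.01),("tall",92,248,38,32,.1),("mug",500,235,55,40,.08)]:
    disp(x0,y0,w,h,z,n)
```

```text
slide score 0.934 px -6.833333333333314 -16.333333333333343 fix fwd/left mm 39.09027117233882 0.016030205341306815
carton score 0.922 px -4.333333333333314 -11.333333333333343 fix fwd/left mm 27.847183049404258 -0.8617601591062877
carton front part score 0.959 px -4.166666666666686 -11.0 fix fwd/left mm 27.01278601304799 -0.9247384290629441
bottle score 0.999 px 0.0 0.0 fix fwd/left mm 0.0 0.0
jar score 0.999 px 0.0 0.0 fix fwd/left mm 0.0 0.0
flat score 0.999 px 0.0 0.0 fix fwd/left mm 0.0 0.0
sidebox score 0.997 px 0.0 0.0 fix fwd/left mm 0.0 0.0
pen score 0.999 px 0.0 0.0 fix fwd/left mm 0.0 0.0
tall score 1.0 px 0.0 0.0 fix fwd/left mm 0.0 0.0
mug score 0.295 px 17.33333333333337 -29.166666666666657 fix fwd/left mm 44.62189543580356 -62.113770711215984
```

All bystanders in view are unmoved, but the mug is hidden under the arm, and the slide reading of 39.1 mm (nominal 41) is a little coarse. I'll take the arm clear to the left so both cameras see everything.

Call:
move_arm --turn '[[0,0,0],[0,0,0],[0,0,0],[0,0,0],[0,0,0],[0,0,0],[0,0,0],[0,0,0],[0,0,0],[0,0,0]]' --dp '[[0,0,-0.7],[0,0,-0.7],[0,0,-0.7],[0.9,0.13,0],[0.9,0.13,0],[0.9,0.13,0],[0.9,0.13,0],[0.9,0.13,0],[0.9,0.13,0],[0.9,0.13,0]]' --jaw '[1,1,1,1,1,1,1,1,1,1]'

```text
clock: 17.93
tool_pos: [0.4938, -0.1145, 0.2465]
eef_rot: [0.55, 0.835, 0.0, 0.0]
contact_force: [-0.3, -0.5, -0.2]
opening: 0.005
```

Call:
move_arm --turn '[[0,0,0],[0,0,0],[0,0,0],[0,0,0],[0,0,0],[0,0,0],[0,0,0],[0,0,0],[0,0,0],[0,0,0]]' --dp '[[0.9,0.13,0],[0.9,0.13,0],[0.9,0.13,0],[0.9,0.13,0],[0.9,0.13,0],[0.9,0.13,0],[0.9,0.13,0],[0.9,0.13,0],[0.9,0.13,0],[0.9,0.13,0]]' --jaw '[1,1,1,1,1,1,1,1,1,1]'

```text
clock: 18.77
tool_pos: [0.4346, 0.1048, 0.2465]
eef_rot: [0.55, 0.835, 0.0, -0.0]
contact_force: [0.2, 0.1, 0.5]
opening: 0.005
```

Call:
move_arm --turn '[[0,0,0],[0,0,0],[0,0,0],[0,0,0],[0,0,0],[0,0,0],[0,0,0],[0,0,0],[0,0,0],[0,0,0]]' --dp '[[0.9,0.13,0],[0.9,0.13,0],[0.9,0.13,0],[0.9,0.13,0],[0.9,0.13,0],[0.9,0.13,0],[0.9,0.13,0],[0.9,0.13,0],[0.9,0.13,0],[0,0,0]]' --jaw '[1,1,1,1,1,1,1,1,1,1]'

```text
clock: 19.6
tool_pos: [0.3801, 0.3066, 0.2468]
eef_rot: [0.547, 0.837, 0.002, -0.002]
contact_force: [0.4, -0.1, 0.4]
opening: 0.006
```

Run:
```python
from path import *
s=r.get_state();print(s["clock"],s["tool_pos"],s["contact_force"])
d=cam("side");cv2.imwrite("pics/side_f16.png",d["frame"])
crop(d,250,190,160,120,5,"side_16.png")
d=cam("top");crop(d,310,170,100,80,8,"top_16.png");cv2.imwrite("pics/top_f16.png",d["frame"])
A=cv2.imread("pics/top0.png")
cv2.imwrite("pics/top_0z.png",cv2.resize(A[170:280,310:410],None,fx=6,fy=6,interpolation=cv2.INTER_CUBIC))
print(np.abs(A[225:285,485:565].astype(int)-d["frame"][225:285,485:565]).mean(),"mug diff")
```

```text
19.6 [0.38007487 0.30659    0.24678728] [ 0.35131415 -0.13052266  0.42983868]
9.440972222222221 mug diff
```

View pics/side_16.png

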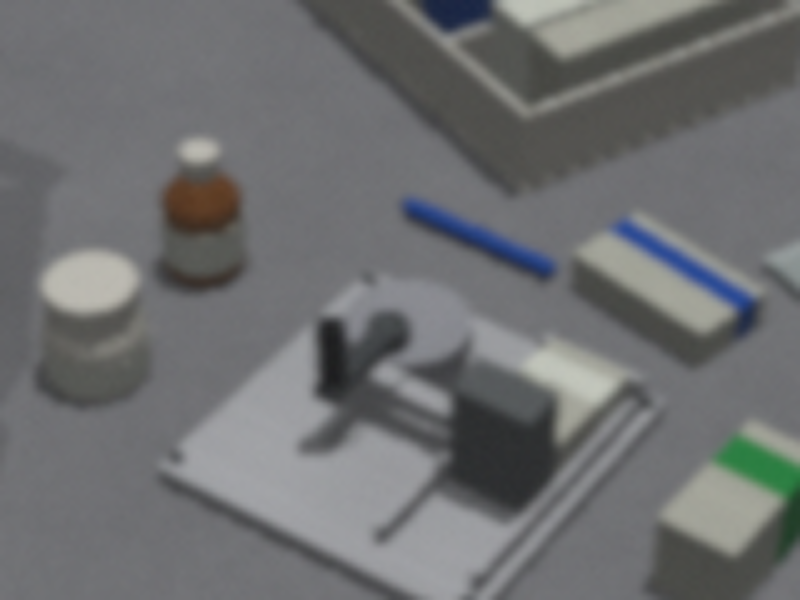

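View pics/top_16.png

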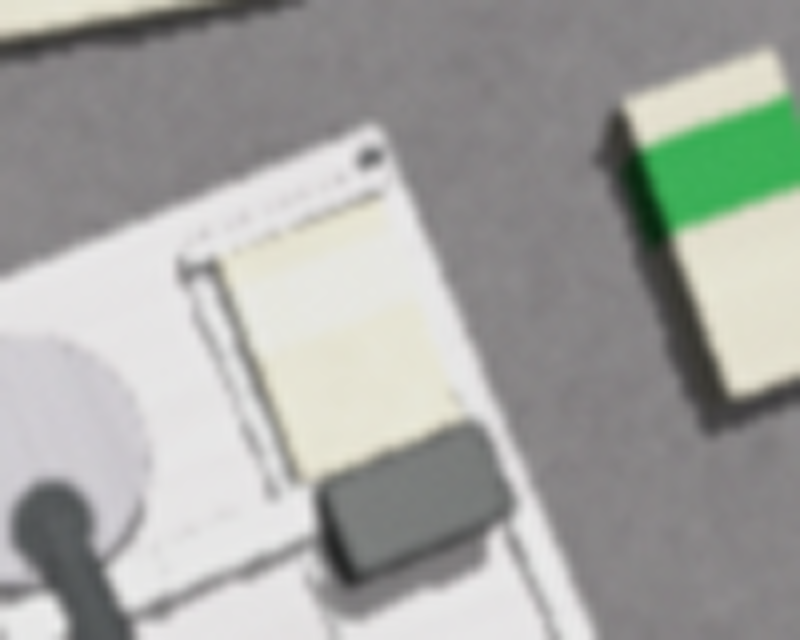

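View pics/top_f16.png

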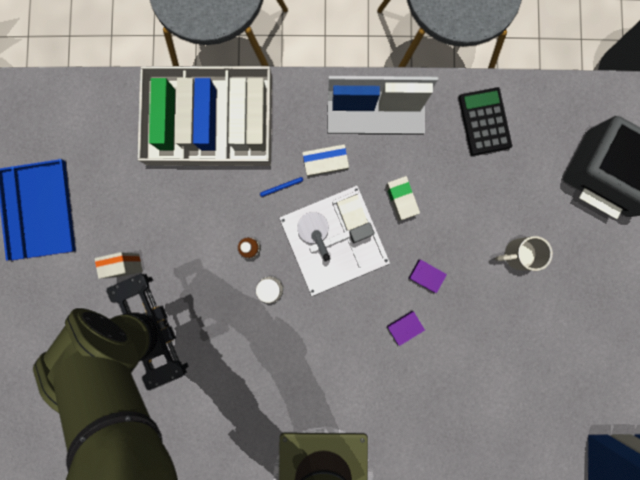

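Run:
```python
from path import *
u=6
def disp(A,B,d,x0,y0,w,h,z,name):
    a=cv2.resize(A,None,fx=u,fy=u,interpolation=cv2.INTER_CUBIC); b=cv2.resize(B,None,fx=u,fy=u,interpolation=cv2.INTER_CUBIC)
    t=a[y0*u:(y0+h)*u,x0*u:(x0+w)*u]
    X0,Y0=(x0-25)*u,(y0-30)*u; reg=b[Y0:Y0+(h+45)*u,X0:X0+(w+55)*u]
    m=cv2.matchTemplate(reg,t,cv2.TM_CCOEFF_NORMED); _,v,_,l=cv2.minMaxLoc(m)
    dx=(l[0]+X0)/u-x0; dy=(l[1]+Y0)/u-y0
    c=np.array([x0+w/2,y0+h/2]); dw=(unproj(d,c+[dx,dy],z)-unproj(d,c,z))[:2]
    print(name,round(v,3),round(dx,2),round(dy,2),"fwd/left mm",(1e3*dw@[np.cos(.4),np.sin(.4)]).round(1),(1e3*dw@[-np.sin(.4),np.cos(.4)]).round(1))
for n in("top","side"):
    d=cam(n);A=cv2.imread(f"pics/{n}0.png");B=d["frame"]
    if n=="top":
        disp(A,B,d,498,232,60,44,.09,"mug"); disp(A,B,d,92,248,32,32,.1,"tall")
        disp(A,B,d,357,241,24,18,.082,"slide"); disp(A,B,d,313,255,22,16,.044,"follower end")
    else:
        disp(A,B,d,404,358,58,62,.045,"mug side"); disp(A,B,d,330,268,26,18,.082,"slide top side"); disp(A,B,d,328,268,28,34,.05,"slide whole side");
        disp(A,B,d,222,165,26,42,.05,"tall side")
```

```text
mug 1.0 0.0 0.0 fwd/left mm 0.0 0.0
tall 1.0 0.0 0.0 fwd/left mm 0.0 0.0
slide 0.964 -6.83 -16.33 fwd/left mm 39.1 0.0
follower end 0.429 13.33 -24.67 fwd/left mm 40.3 -49.6
mug side 0.999 0.0 0.0 fwd/left mm 0.0 0.0
slide top side 0.959 8.17 -8.83 fwd/left mm 39.0 0.7
slide whole side 0.97 8.17 -8.83 fwd/left mm 39.3 0.4
tall side 0.999 0.0 0.0 fwd/left mm 0.0 0.0
```

Both cameras show the mug and tall box exactly where they were. The slide travel measures 39.0–39.3 mm, and about 1.5% more after correcting for the scale seen on the plate. The pusher also stood still to 0.1 mm while the force rose to 12 N. Together these say the slide is at its end stop. Handing in.

Run:
```python
from plant import r
print(r.get_state()["clock"],r.get_state()["contact_force"]); print(r.finish_job())
```

```text
19.8 [0.24865031 0.33759106 0.01498297]
the job is handed in; nothing more can be done
None
```

I pushed the cam lever round to its stop, then pushed the slide forward to its end stop so that it carried the carton home. I handed the job in at 19.8 s with the arm clear; no verdict was reported.

**Cam:** With the fingers shut, I pushed the post counter-clockwise from about 0.3 rad until it stopped moving and the force reached about 12 N. The top view then put the lever within about 2–3 mm of where 3.15 rad should be, pointing straight back.

**Slide:** I pushed the back of the grey block until it stood still and the force reached about 12 N. Both cameras gave a travel of 39.0–39.3 mm, or about 40 mm after correcting for the scale seen on the plate. That is slightly below the nominal 41 mm but above the 38 mm limit. I put the gap down to camera calibration and did not resolve it further.

**Carton:** It moved forward 27–28 mm and lies flat and straight at the channel stop. I could not see the last few millimetres of gap at the stop.

**Bystanders:** All but the mug matched their starting positions in the top view after the slide push. The mug was hidden then, but with the arm clear both cameras showed the mug and the tall box unmoved.

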